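# Make up the foot-fixing and wheel-change kits for the bench grinder

## Robot

A 7-joint arm with a two-finger parallel gripper is mounted at the origin on a cart in front of the work surface, level with it; the furniture and walls round the work are solid. World frame = base frame: x ahead of the robot, y to its left, z up, the work surface at z = 0. Lengths are in m, angles in rad, forces in N, time in s.
With the tool pointing down it reaches from about 0.425 to 0.925 m from the base axis. Payload 6.8 kg.
Tool frame: the origin (TCP) lies at the centre of the arm's flange, where the gripper is bolted on; the fingertips stand 173 mm ahead of it and the grasp point (between the pads) lies 155 mm ahead of it (finger_overhang is the distance from the TCP to the fingertips, in m); y points along the fingers, z is the direction in which the jaws open and shut, and the axes are right-handed (so a half turn about y gives the same grasp; the last joint's range is limited). The gripper opens to 85 mm and grips with 20 to 120 N. Pads are 22 mm wide; open, the fingers measure 114 mm over their backs; the gripper's body (76 mm by 85 mm) begins 54 mm behind the grasp point. The pads swing forward as they close: fully open they stand 13 mm farther back than shut.
Start: joints at [-1.305, 0.477, 0.022, 1.555, -0.011, 1.109, -0.083], TCP at [0.246, 0.628, 0.405] pointing down, gripper open.
Joint ranges: [-2.96, 2.96], [-0.34, 2.1], [-1.41, 1.46], [0.24, 2.44], [-1.37, 4.51], [0.17, 1.92], [-2.96, 2.96]. Speed limits (rad/s): [2.39, 2.39, 3.14, 3.14, 3.14, 3.14, 3.14].

## Interface

Orientations are given as a rotation vector (axis times angle).
In Python, from bench import get_obs, grab_frame, hand_in, finger_overhang gives the robot as it stands. The module is installed in compiled form; this text tells all that it offers.
- The arm moves only by the shell command python3 -m jog 'ROWS' [FORCE]. ROWS is JSON, a list of rows, each a list of 3 entries, a list of its own where there are three numbers: the shift along the tool's x, y, z in cm, then the turn about the tool's y in rad, then the gripper command: -1 is fully open, 1 is shut, values between are in proportion. In form: [[[x, y, z], twist, gripper], ...]. A call has 1 to 10 rows; each row is the pose to reach, as a shift and turn from the pose commanded when the call began, along the tool's axes at that moment; what a row does not reach only later rows make up. A row lasts 1/8 s, in which the tool goes at most 62.5 mm and 10.7 degrees, less where a joint would pass 70% of its speed; a pose out of reach is approached as far as the arm can. A call with a gripper value outside its range is refused whole. The fingers move at their own pace and stop on an object; FORCE is the grip in N (left out, the last holds). Time passes only in rows, so rows that repeat a pose let the fingers close. It gives the time, the measured TCP pose, the force and the opening at its end, in the units of the state.
- get_obs(): the state, without advancing time (a new reading comes with each control period).
- grab_frame(name): name is "scene" or "top" or "wrist"; returns a dict with "image" (384x512x3 uint8, blue, green, red), "fx", "fy", "cx", "cy" (pixels), "origin" and "rotation" of the camera in the world. Camera axes: x right, y up, looking along -z (the intrinsics and any distortion apply to the point x, -y, -z); pixel columns grow to the right and rows downward; lengths in m; the calibration is good to about 2 mm. The wrist camera is an equidistant fisheye: a pixel r from the principal point sees the ray r / f radians off the axis. A picture is of the moment at which its call begins. There is no depth.
- hand_in(): hands the job in, once; it reports no verdict.
The state is a dict: "clock": time; "joints": joint angles; "qvel": joint speeds; "tau": joint torques, N m; "tcp_pos": TCP position; "orientation": TCP orientation; "contact_force": force on the tool from outside, world axes, zero at the start; "moment": the same for the moment, N m; "grip_width": finger opening in m.
Only numpy, scipy, OpenCV 4.12 (cv2) and the standard library are available. Lean on these libraries where they do the work, as an engineer would, in place of code of your own. Each camera call takes 0.05 s, during which the arm holds its last target.

## Task

Make up the two kits for refitting the bench grinder, every part seated in the recess cut for it in the plywood kit boards: the board with two recesses gets an anchor plate and the long bolt, the board with three gets the wooden jamming block, the short bolt and the big nut. Take the anchor plate as the magazine is meant to be used, sliding the bottom plate out through the mouth and leaving the plates above it lying flat in the magazine, and do not shift or knock over the tin at the back.

Things in the scene. Friction and masses are not known exactly. Their poses are not given: they have to be found in the camera images.
- anchor_plate_center (a point): centre of the bottom plate in the magazine, the one to draw out: steel with two holes, 110 (x) x 50 (y) x 8 mm, 0.16 to 0.28 kg. At the start this point is 16 mm above the bench. Its -x end sticks 37 to 47 mm out of the mouth in free air and can be gripped across the 50 mm. A further 80 mm along its -x axis clears it from the magazine; the pull takes under 8 N.
- top_plate_center (a point): centre of the topmost plate in the magazine (same size and axes; one more lies hidden between it and the bottom one). Both stay in the magazine: they sink 8 mm when the bottom plate has gone, rocking by up to 0.2 rad on the way.
- magazine: gravity magazine, fixed: plywood foot 118 x 92 x 12 mm, grey sheet-steel walls to 42 mm above the bench. Origin on the bench under its middle, x along the plates, z up. The mouth is on its -x side (front face 59 mm from the origin): the front corners end 11.5 mm above the foot, so that only the bottom plate can pass.
- foot_board: foot-fixing kit board, fixed plywood 144 (x) x 148 (y) x 15 mm, recesses 6 mm deep (floor 9 mm above the bench). Origin on the bench under its middle, z up. Plate recess 64 (x) x 124 (y) mm centred at x = +28, y = 0 mm; long-bolt recess 41 (x) x 94 (y) mm centred at x = -44.5, y = 0 mm.
- wheel_board: wheel-change kit board, fixed plywood 126 (x) x 172 (y) x 15 mm, recesses 6 mm deep (floor 9 mm above the bench). Origin on the bench under its middle, z up. Block recess 94 (x) x 59 (y) mm centred at x = 0, y = +46 mm; short-bolt recess 34 x 76 mm at x = +34.5, y = -37.5 mm; nut recess 55 x 55 mm at x = -25, y = -37.5 mm.
- long_bolt_center (a point): middle of the long hex bolt, lying on the 2 mm thick dark bench mat: 80 mm long, shank 16 mm thick, head 27 mm across and 11 mm long, 0.14 kg. Its y axis runs along the bolt to the head end (head from y = +29 to +40 mm). This point is on the axis, about 11 mm above what it lies on; it balances 7 mm from it towards the head: grip across the shank there.
- short_bolt_center (a point): middle of the short hex bolt, lying on the 2 mm thick dark bench mat: 62 mm long, shank 12 mm thick, head 20 mm across and 8 mm long, 0.08 kg. Its y axis runs along the bolt to the head end. This point is on the axis, about 8 mm above what it lies on; it balances 5 mm from it towards the head.
- big_nut_center (a point): centre of the big hex nut, lying flat on the 2 mm mat: 36 mm across flats, 41 mm across corners, 20 mm high, 0.11 kg. Two of its flats face its +x and -x (grip along x, or 60 degrees from it). This point is 10 mm above what it lies on.
- jam_block_center (a point): centre of the wooden block that jams the wheel, lying flat on the 2 mm mat: 45 (x) x 80 (y) x 38 (z) mm, 0.11 kg. This point is 19 mm above what it lies on.
- brush_tin_center (a point): centre of an open empty food tin standing at the back, a bystander: 67 mm across, 104 mm high.
Mind the look-alikes: they are no part of the job. Leave any blue look-alike of the part that bears jam_block_center alone.

How it is judged:
By the outcome, as a careful person would: the job done as asked, in the order asked, and still so for the second after the job is handed in, with the robot touching nothing.
It also fails if it takes over 122 s, if anything falls off the work surface, if the arm or the gripper's body presses on something with over 40 N, if the wrist force passes 120 N, or if a joint passes its speed limit or range.

## Working session

There is one attempt and no reset: what is moved stays moved. The work goes in short steps, Python scripts to look and compute and a shell command to move; the robot and the scene stay as the last step left them, time stands still between calls to the robot, and variables do not carry over. Pictures are saved under pics/ and viewed, and the job is handed in when it is done.

```bash
mkdir -p pics; ls; python3 - <<'E'
from bench import *
import cv2
o=get_obs()
for k,v in o.items(): print(k,v)
print(finger_overhang)
for n in ["scene","top","wrist"]:
    f=grab_frame(n); cv2.imwrite(f"pics/{n}0.png",f["image"])
    print(n,{k:v for k,v in f.items() if k!="image"})
E
```

```text
pics
clock 0.0
joints [-1.3050775   0.47776723  0.02235719  1.55650799 -0.01147192  1.10931595
 -0.08306273]
qvel [-0.00068178 -0.00169751 -0.00219466 -0.00067122  0.00174555 -0.00097955
  0.00220495]
tau [-1.18390803e-03 -5.96438134e+01  1.60713807e+00 -2.81204385e+01
  1.23427444e-02  9.01942461e-03 -3.35915547e-05]
tcp_pos [0.24638833 0.62809996 0.40372395]
orientation [-1.55269801  0.29345874 -0.2931792 ]
contact_force [-0.11630859 -0.84765916  0.30457554]
moment [-0.00500785  0.04876459 -0.00093045]
grip_width 0.08531349917288945
0.1734
scene {'fx': 441.9884802107796, 'fy': 441.9884802107796, 'cx': 249.53236714284313, 'cy': 196.970634600369, 'origin': array([ 0.10034029, -0.88093   ,  0.87248079]), 'rotation': array([ 0.84446601, -0.23659252, -0.47529355])}
top {'fx': 392.18084771890864, 'fy': 392.18084771890864, 'cx': 256.94189860133645, 'cy': 197.5521732959642, 'origin': array([ 0.40713849, -0.03991547,  1.21395543]), 'rotation': array([ 0.09865314, -0.1079302 , -1.58834655])}
wrist {'fx': 297.3186396354542, 'fy': 297.3186396354542, 'cx': 261.4594942428573, 'cy': 190.1355939317243, 'origin': array([0.17301472, 0.65570457, 0.3730428 ]), 'rotation': array([-0.27170049, -0.18143769,  1.18829201])}
```

View pics/scene0.png

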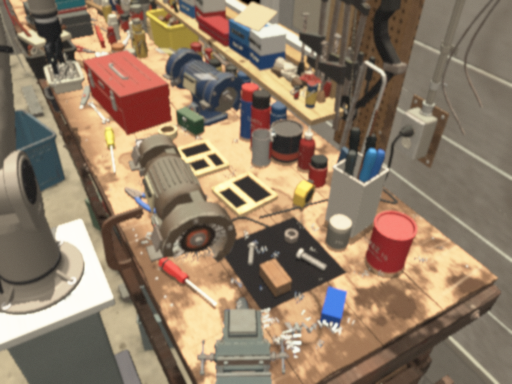

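View pics/top0.png

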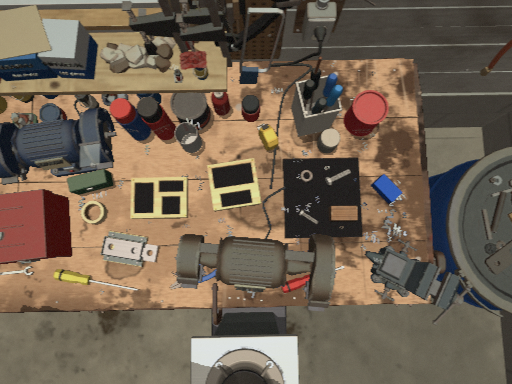

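View pics/wrist0.png

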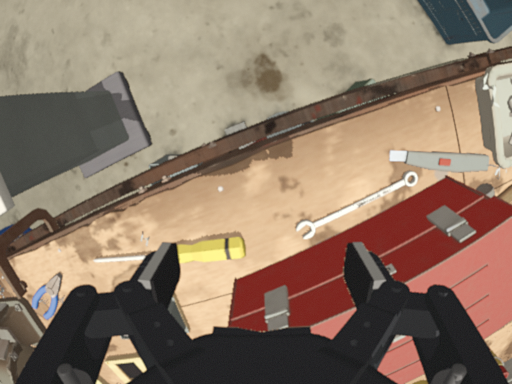

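```bash
cat > h.py <<'E'
import numpy as np, cv2
from scipy.spatial.transform import Rotation as R
from bench import *
def cam(n):
    f=grab_frame(n); f["R"]=R.from_rotvec(f["rotation"]).as_matrix(); return f
def ray(f,u,v,fish=False):
    a=np.array([(u-f["cx"])/f["fx"],(v-f["cy"])/f["fy"]])
    if fish:
        t=np.linalg.norm(a); d=np.array([a[0]/t*np.sin(t),a[1]/t*np.sin(t),np.cos(t)])
    else: d=np.array([a[0],a[1],1.])
    return f["R"]@np.array([d[0],-d[1],-d[2]])
def onz(f,u,v,z,fish=False):
    d=ray(f,u,v,fish); o=f["origin"]; return o+d*(z-o[2])/d[2]
def proj(f,p,fish=False):
    c=f["R"].T@(np.asarray(p)-f["origin"]); c=np.array([c[0],-c[1],-c[2]])
    if fish:
        r=np.hypot(c[0],c[1]); t=np.arctan2(r,c[2]); a=c[:2]/r*t
    else: a=c[:2]/c[2]
    return np.array([f["cx"]+a[0]*f["fx"],f["cy"]+a[1]*f["fy"]])
def crop(img,x0,y0,x1,y1,s,name):
    c=cv2.resize(img[y0:y1,x0:x1],None,fx=s,fy=s,interpolation=cv2.INTER_CUBIC)
    for x in range(-(-x0//10)*10,x1,10):
        cv2.line(c,(int((x-x0+.5)*s),0),(int((x-x0+.5)*s),6),(0,255,255),1)
        if x%20==0: cv2.putText(c,str(x),(int((x-x0)*s),18),0,.4,(0,255,255),1)
    for y in range(-(-y0//10)*10,y1,10):
        cv2.line(c,(0,int((y-y0+.5)*s)),(6,int((y-y0+.5)*s)),(0,255,255),1)
        if y%20==0: cv2.putText(c,str(y),(8,int((y-y0)*s)+4),0,.4,(0,255,255),1)
    cv2.imwrite(f"pics/{name}.png",c)
E
python3 - <<'E'
from h import *
f=cam("top"); im=f["image"]
crop(im,95,150,265,275,4.7,"t_left")
crop(im,275,150,405,245,6,"t_mat")
print(onz(f,130,250,0.03),onz(f,306,176,.01),onz(f,188,137,.1),onz(f,250,260,.1))
E
```

```text
[0.41271136 0.33394378 0.03      ] [ 0.63070627 -0.20310207  0.01      ] [0.73645298 0.14980952 0.1       ] [ 0.37770901 -0.02491741  0.1       ]
```

View pics/t_left.png

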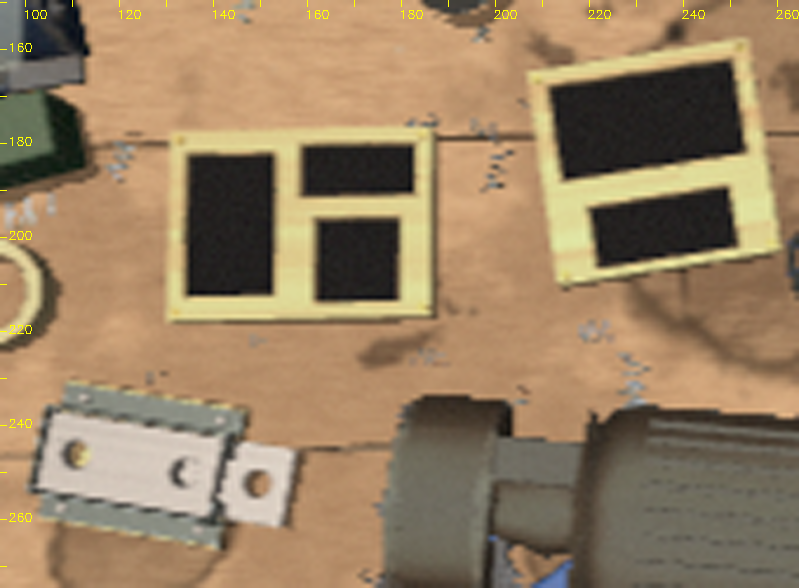

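View pics/t_mat.png

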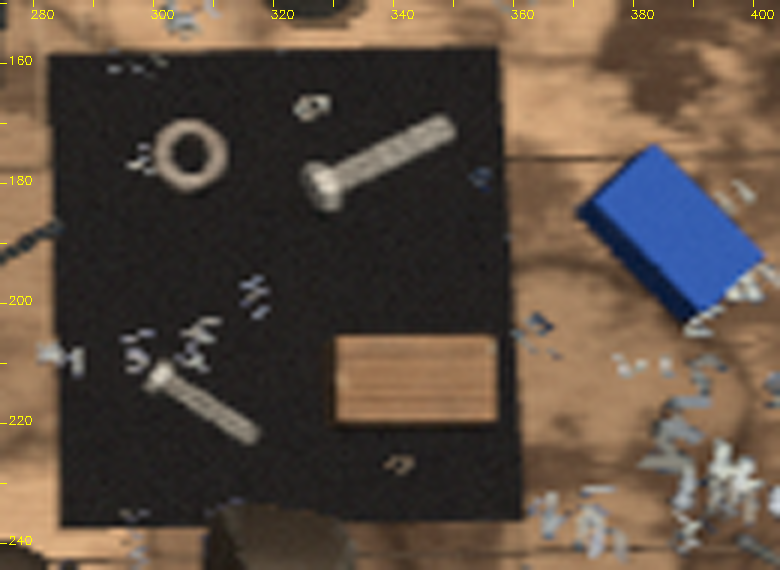

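```bash
cat > fit.py <<'E'
from h import *
from scipy.optimize import least_squares
def fit(f,pts,px,z,g,fish=False):
    pts=np.array(pts,float);px=np.array(px,float)
    def res(p):
        c,s=np.cos(p[2]),np.sin(p[2]); r=[]
        for q,u in zip(pts,px):
            w=[p[0]+c*q[0]-s*q[1],p[1]+s*q[0]+c*q[1],z]
            r.append(proj(f,w,fish)-u)
        return np.ravel(r)
    s=least_squares(res,g); return s.x,np.sqrt(np.mean(s.fun**2))
def rect(cx,cy,w,h): # TL(+x,+y),TR(+x,-y),BR,BL when x up y left
    w/=2;h/=2
    return [(cx+w,cy+h),(cx+w,cy-h),(cx-w,cy-h),(cx-w,cy+h)]
E
python3 - <<'E'
from fit import *
f=cam("top")
L=lambda a:[(x/4.7+94.5,y/4.7+149.5) for x,y in a]
M=lambda a:[(x/6+274.5,y/6+149.5) for x,y in a]
m=1e-3
P=np.array(rect(0,0,126,172)+rect(0,46,94,59)+rect(34.5,-37.5,34,76)+rect(-25,-37.5,55,55))*m
U=L([(170,135),(437,127),(434,317),(167,321),(187,155),(275,152),(273,296),(186,298),(301,146),(415,144),(416,193),(301,196),(315,219),(398,217),(398,299),(316,301)])
print("wheel",fit(f,P,U,.015,[.55,.2,0]))
P=np.array(rect(0,0,144,148)+rect(28,0,64,124)+rect(-44.5,0,41,94))*m
U=L([(527,73),(745,40),(780,248),(563,285),(550,90),(730,62),(747,152),(565,180),(590,207),(727,186),(738,244),(599,268)])
print("foot",fit(f,P,U,.015,[.6,.02,0.1]))
# bottom plate end: x axis image-left; -x end corners
a,b=[onz(f,*u,.020)[:2] for u in L([(299,450),(283,527)])]; 
c,d=[onz(f,*u,.036)[:2] for u in L([(50,407),(31,490)])]
e,g=[onz(f,*u,.036)[:2] for u in L([(228,433),(209,517)])]
print("plate end",a,b,np.linalg.norm(a-b)); print("top plate",c,d,e,g,(c+d+e+g)/4, np.linalg.norm(c-e))
x=((c+d)-(e+g))/2; print("yaw",np.arctan2(x[1],x[0]), "centre bottom",(a+b)/2+x/np.linalg.norm(x)*.055)
y=(a-b); print("yaw2",np.arctan2(-y[0],y[1])+0, np.arctan2(y[1],y[0]))
print("nut",onz(f,*M([(190,155)])[0],.022))
for n,h,t,z in (("long",(322,187),(448,127),.013),("short",(157,376),(252,437),.010)):
    h,t=[onz(f,*M([u])[0],z)[:2] for u in (h,t)]; print(n,h,t,(h+t)/2,np.linalg.norm(h-t),np.arctan2(*(h-t)[::-1]))
print("block",fit(f,np.array(rect(0,0,45,80))*m,M([(335,335),(497,335),(497,421),(337,421)]),.040,[.5,-.3,0]))
o=get_obs(); Rm=R.from_rotvec(o["orientation"]).as_matrix(); print(Rm.round(4))
print("tin",onz(f,188,137,.104))
E
```

```text
wheel (array([0.57295765, 0.25460433, 0.00389277]), np.float64(0.3272448452330435))
foot (array([0.60981363, 0.02275904, 0.14368447]), np.float64(0.4554507609165818))
plate end [0.42527161 0.25267248] [0.37662383 0.26226567] 0.04958462964885002
top plate [0.45536547 0.40705668] [0.4033717  0.41745569] [0.43665255 0.29386536] [0.38421705 0.3049015 ] [0.41990169 0.35581981] 0.11472771885609183
yaw 1.4045990658054746 centre bottom [0.41004655 0.31171123]
yaw2 -1.7654952850599865 -0.19469895826508987
nut [ 0.63056023 -0.20206775  0.022     ]
long [ 0.6140712 -0.2711002] [ 0.64442313 -0.33806969] [ 0.62924717 -0.30458495] 0.0735265432754629 1.996325002162557
short [ 0.51779704 -0.18249289] [ 0.48548346 -0.23006989] [ 0.50164025 -0.20628139] 0.05751293864839759 0.974177227417486
block (array([ 0.5115008 , -0.30902031, -0.02456736]), np.float64(0.25202852126778524))
[[ 9.309e-01 -2.000e-04  3.652e-01]
 [-3.652e-01 -8.000e-04  9.309e-01]
 [ 1.000e-04 -1.000e+00 -8.000e-04]]
tin [0.73527048 0.14912825 0.104     ]
```

```bash
python3 - <<'E'
from h import *
f=cam("scene"); im=f["image"]
crop(im,110,120,360,330,3.2,"s0")
print("ok")
E
```

```text
ok
```

View pics/s0.png

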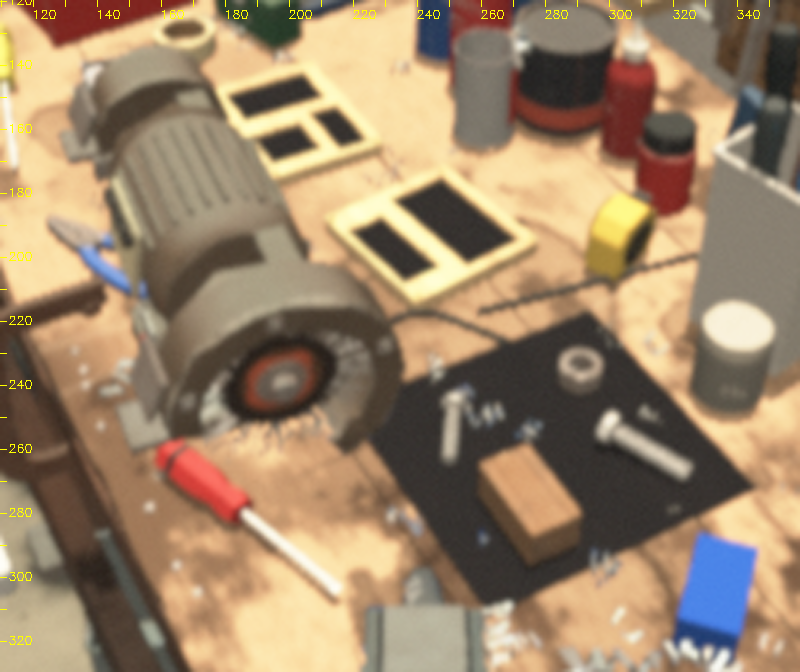

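```bash
python3 - <<'E'
from h import *
f=cam("top"); im=f["image"]
crop(im,95,220,265,330,4.7,"t_gr")
for z in (.02,.1,.15,.2): print(z,onz(f,177,262,z),onz(f,190,235,z))
E
```

```text
0.02 [0.37414981 0.19541631 0.02      ] [0.45414546 0.15657539 0.02      ]
0.1 [0.37636019 0.1796481  0.1       ] [0.4509958  0.14340968 0.1       ]
0.15 [0.37774167 0.16979297 0.15      ] [0.44902726 0.13518112 0.15      ]
0.2 [0.37912316 0.15993783 0.2       ] [0.44705872 0.12695255 0.2       ]
```

View pics/t_gr.png

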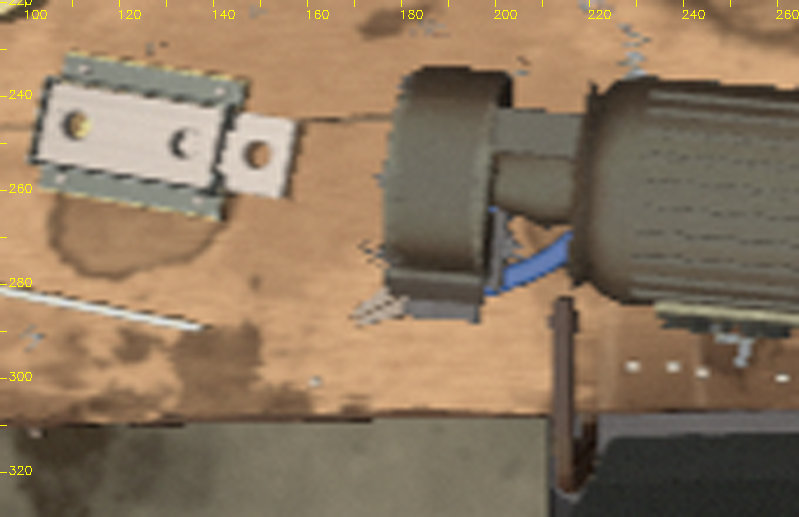

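```bash
python3 -m jog '[[[27.4,0,-26.3],1.368,-1],[[27.4,0,-26.3],1.368,-1],[[27.4,0,-26.3],1.368,-1],[[27.4,0,-26.3],1.368,-1],[[27.4,0,-26.3],1.368,-1],[[27.4,0,-26.3],1.368,-1],[[27.4,8,-26.3],1.368,-1],[[27.4,8,-26.3],1.368,-1],[[27.4,8,-26.3],1.368,-1],[[27.4,8,-26.3],1.368,-1]]' 40; python3 - <<'E'
from h import *
f=cam("wrist"); cv2.imwrite("pics/w1.png",cv2.resize(f["image"],None,fx=1.5,fy=1.5))
o=get_obs(); print(o["tcp_pos"],R.from_rotvec(o["orientation"]).as_matrix().round(3),o["clock"],o["contact_force"],o["joints"])
print(f["origin"])
E
```

```text
clock: 1.6
tcp_pos: [0.4059, 0.284, 0.3257]
orientation: [-1.122, 1.333, -1.332]
contact_force: [0.1, -0.3, 0.2]
grip_width: 0.0854
[0.40592242 0.28408809 0.32588053] [[-0.169  0.002  0.986]
 [-0.986  0.002 -0.169]
 [-0.002 -1.     0.001]] 1.65 [0.5156063  0.05131108 0.78205535] [-1.04789782  0.29194342  0.37015609  2.07526312 -0.14669802  0.79625215
 -0.75898571]
[0.41782738 0.35977841 0.29501106]
```

View pics/w1.png

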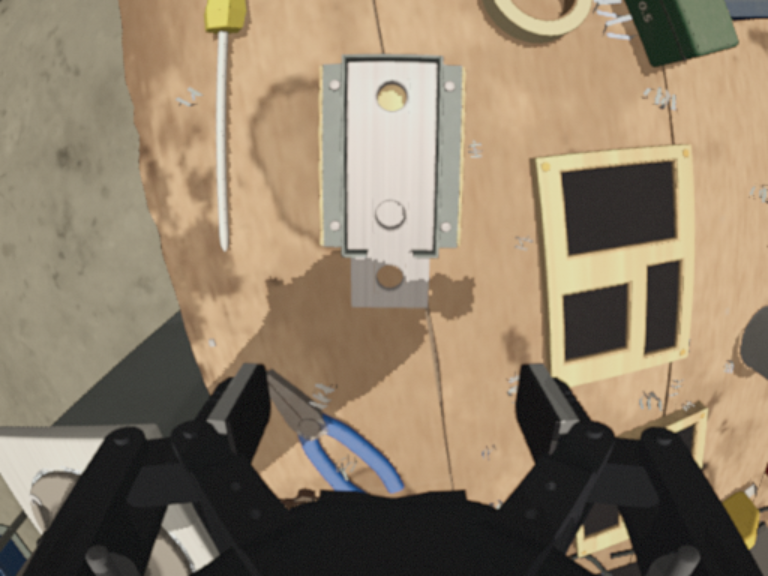

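```bash
cat > near.py <<'E'
E
python3 - <<'E'
from h import *
f=cam("wrist"); crop(f["image"],190,20,330,225,3.9,"w1c")
g=lambda u,v,z: onz(f,(u+.5)/1.5-.5,(v+.5)/1.5-.5,z,True)[:2]
a,b=g(351,307,.02),g(428,307,.02); print(a,b,np.linalg.norm(a-b),(a+b)/2)
print("walls",g(345,254,.042),g(439,254,.042), g(345,57,.042),g(440,57,.042))
print("plates",g(346,250,.036),g(437,248,.036),"topback",g(347,60,.036),g(440,60,.036))
print("foot",g(320,247,.012),g(460,247,.012),g(322,66,.012),g(464,66,.012))
print(proj(f,get_obs()["tcp_pos"]+[0,0,-.165],True)*1.5)
E
```

```text
[0.37389806 0.26361547] [0.42398068 0.25507732] 0.050805200534523094 [0.39893937 0.2593464 ]
walls [0.38038152 0.30433686] [0.43466118 0.29507216] [0.40091624 0.41664379] [0.45307995 0.40775977]
plates [0.38056644 0.30533471] [0.43439556 0.29738909] topback [0.40133819 0.41595751] [0.45360141 0.4070976 ]
foot [0.36056618 0.30528814] [0.4510153  0.28982494] [0.38372122 0.42055283] [0.4712811  0.40567317]
[394.54363234 379.52911902]
```

View pics/w1c.png

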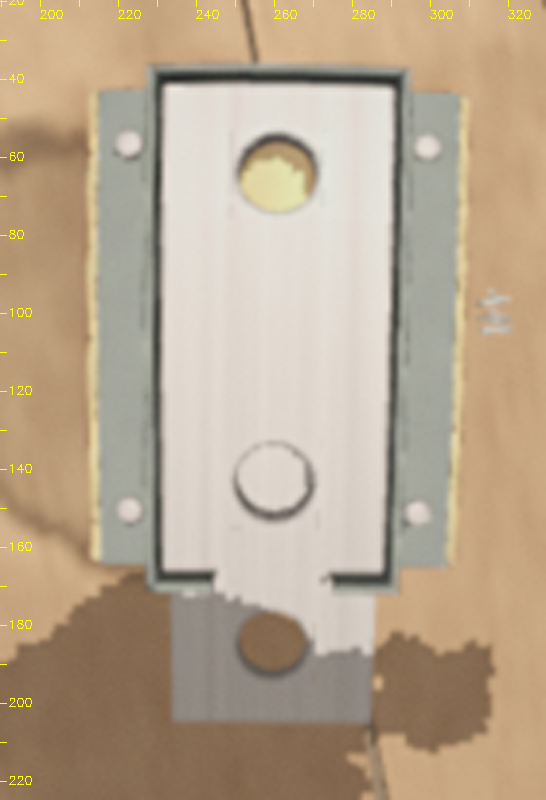

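```bash
python3 - <<'E'
from h import *
f=cam("wrist")
g=lambda u,v,z: onz(f,(u+.5)/1.5-.5,(v+.5)/1.5-.5,z,True)[:2]
for p in [(268,372),(308,425),(330,412),(400,487),(290,437)]: print(p,g(*p,.01))
E
python3 -m jog '[[[0.1,6,-0.1],0,-1],[[0.1,11,-0.1],0,-1],[[0.1,14.0,-0.1],0,-1],[[0.1,14.9,-0.1],0,-1],[[0.1,14.9,-0.1],0,-1],[[0.1,14.9,-0.1],0,-1]]'; python3 - <<'E'
from h import *
f=cam("wrist"); cv2.imwrite("pics/w2.png",cv2.resize(f["image"],None,fx=1.5,fy=1.5))
o=get_obs();print(o["tcp_pos"])
E
```

```text
(268, 372) [0.29994323 0.21948531]
(308, 425) [0.31824149 0.16860491]
(330, 412) [0.33858957 0.17845808]
(400, 487) [0.37884877 0.09191083]
(290, 437) [0.3002442  0.15860444]
clock: 2.5
tcp_pos: [0.405, 0.2832, 0.1771]
orientation: [-1.121, 1.334, -1.333]
contact_force: [-0.3, 0.0, 0.5]
grip_width: 0.085
[0.4049051  0.28316337 0.17704729]
```

View pics/w2.png

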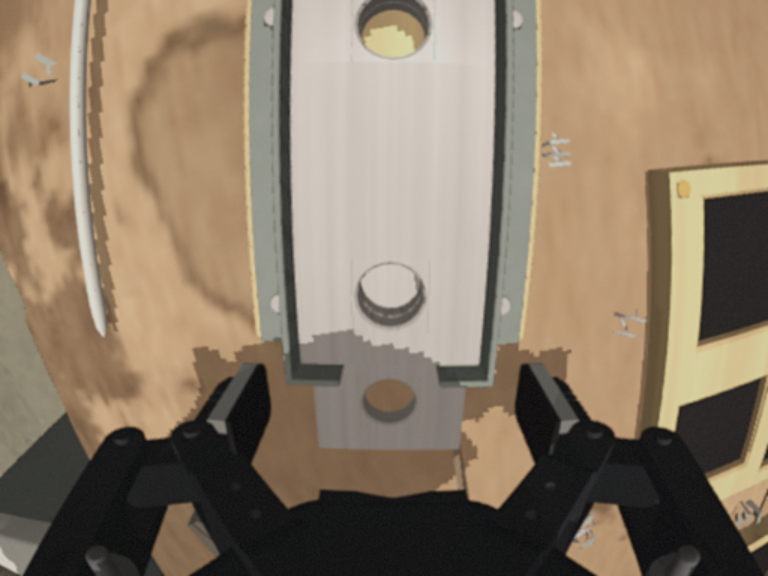

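```bash
python3 -m jog '[[[0,0,0],0,1],[[0,0,0],0,1],[[0,0,0],0,1],[[0,0,0],0,1],[[0,0,0],0,1],[[0,0,0],0,1]]' 50; python3 - <<'E'
from h import *
f=cam("wrist"); cv2.imwrite("pics/w3.png",cv2.resize(f["image"],None,fx=1.5,fy=1.5))
E
```

```text
clock: 3.3
tcp_pos: [0.4045, 0.2828, 0.1765]
orientation: [-1.123, 1.334, -1.333]
contact_force: [-2.4, -1.4, 9.0]
grip_width: 0.0485
```

View pics/w3.png

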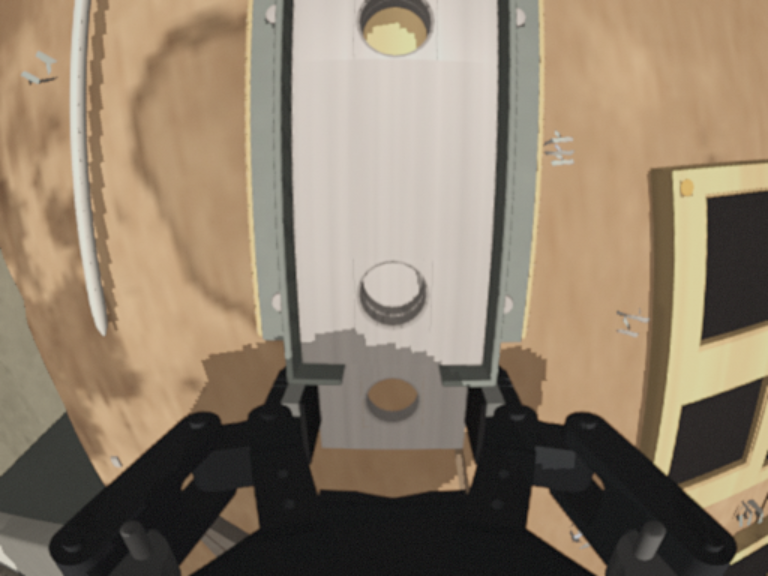

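```bash
python3 -m jog '[[[0.3,0,0],0,1],[[0.7,0,0],0,1],[[1.1,0,0],0,1],[[1.5,0,0],0,1],[[1.9,0,0],0,1],[[2.3,0,0],0,1],[[2.6,0,0],0,1],[[2.8,0,0],0,1],[[2.8,0,0],0,1]]'; python3 - <<'E'
from h import *
f=cam("wrist"); cv2.imwrite("pics/w4.png",cv2.resize(f["image"],None,fx=1.5,fy=1.5))
print(get_obs()["tcp_pos"])
E
```

```text
clock: 4.47
tcp_pos: [0.4005, 0.2577, 0.1765]
orientation: [-1.118, 1.333, -1.33]
contact_force: [0.9, 7.4, -0.7]
grip_width: 0.0488
[0.40046009 0.25772069 0.17650757]
```

View pics/w4.png

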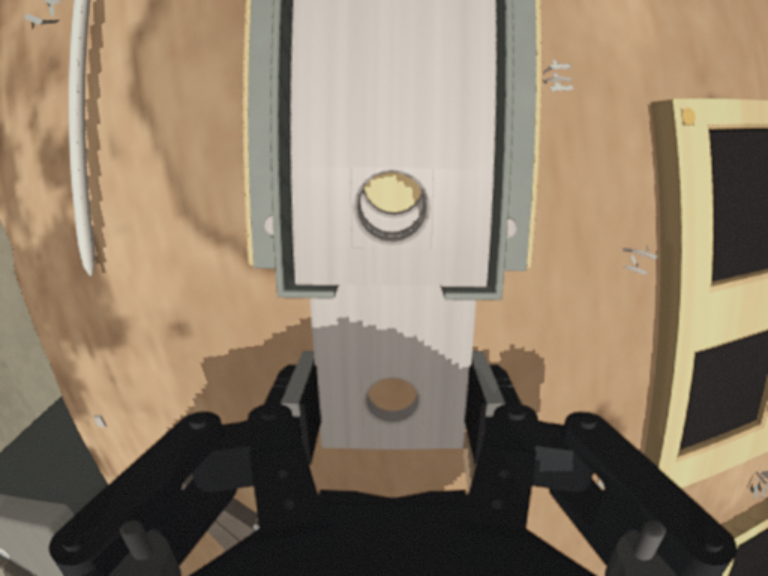

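```bash
python3 -m jog '[[[0,0,0],0,-0.5],[[0,0,0],0,-0.5],[[0,0,0],0,-0.5],[[-1.4,0,0],0,-0.5],[[-2.7,0,0],0,-0.5],[[-2.7,0,0],0,-0.5],[[-2.7,0,0],0,-0.5]]';  python3 -m jog '[[[0,0,0],0,1],[[0,0,0],0,1],[[0,0,0],0,1],[[0,0,0],0,1],[[0,0,0],0,1],[[0,0,0],0,1]]' 60; python3 - <<'E'
from h import *
f=cam("wrist"); cv2.imwrite("pics/w5.png",cv2.resize(f["image"],None,fx=1.5,fy=1.5))
print(get_obs()["tcp_pos"])
E
```

```text
clock: 5.4
tcp_pos: [0.404, 0.2817, 0.1756]
orientation: [-1.124, 1.334, -1.334]
contact_force: [0.1, 0.0, 0.3]
grip_width: 0.0645
clock: 6.15
tcp_pos: [0.4043, 0.2812, 0.1761]
orientation: [-1.123, 1.335, -1.335]
contact_force: [-1.1, -1.0, 5.3]
grip_width: 0.0483
[0.4043003  0.28122987 0.17611329]
```

View pics/w5.png

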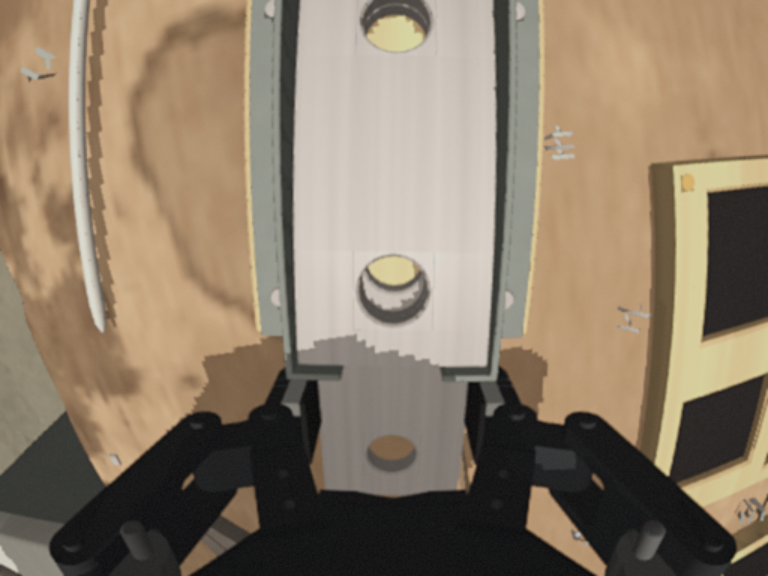

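```bash
python3 -m jog '[[[0.5,0,0],0,1],[[1.0,0,0],0,1],[[1.5,0,0],0,1],[[2.0,0,0],0,1],[[2.5,0,0],0,1],[[3.0,0,0],0,1],[[3.5,0,0],0,1],[[4.0,0,0],0,1],[[4.4,0,0],0,1],[[4.4,0,0],0,1]]'; python3 -m jog '[[[0.2,0,0],0,1],[[0.4,0,0],0,1],[[0.6,0,0],0,1],[[0.8,0,0],0,1],[[1.0,0,0],0,1],[[1.2,0,0],0,1],[[1.4,0,0],0,1],[[1.4,0,0],0,1]]'; python3 - <<'E'
from h import *
f=cam("wrist"); cv2.imwrite("pics/w6.png",cv2.resize(f["image"],None,fx=1.5,fy=1.5))
f=cam("top");crop(f["image"],95,220,265,330,4.7,"t6")
E
```

```text
clock: 7.45
tcp_pos: [0.3964, 0.2373, 0.1755]
orientation: [-1.125, 1.335, -1.335]
contact_force: [1.1, -1.8, -0.1]
grip_width: 0.0485
clock: 8.45
tcp_pos: [0.3943, 0.2244, 0.1757]
orientation: [-1.123, 1.334, -1.334]
contact_force: [-0.8, 1.2, -1.9]
grip_width: 0.0482
```

View pics/w6.png

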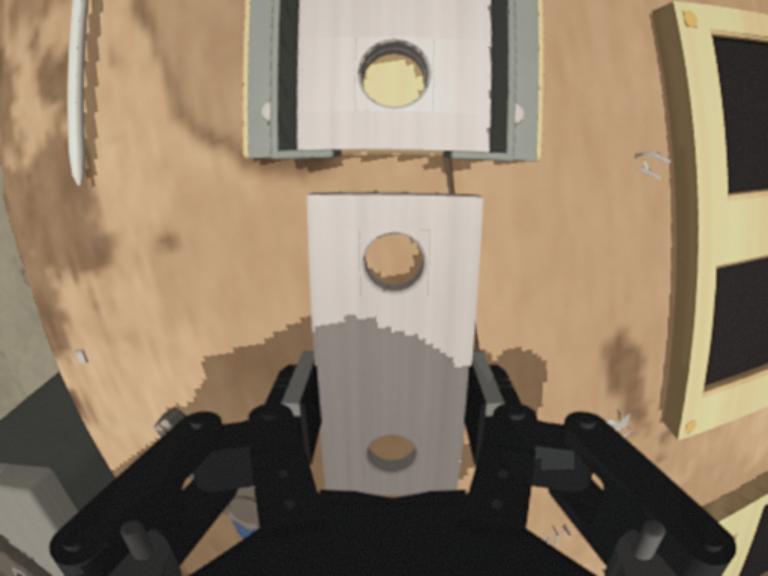

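View pics/t6.png

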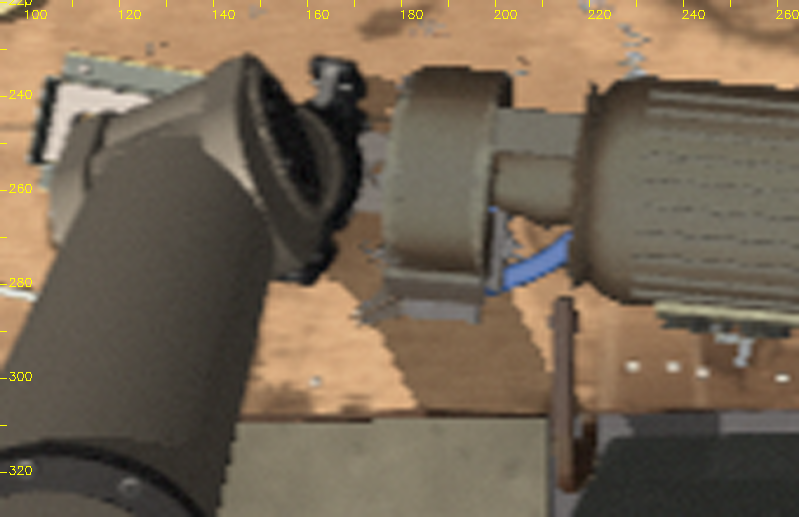

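```bash
python3 -m jog '[[[0,0.2,0],0,1],[[0,0.3,0],0,1],[[0,0.4,0],0,1],[[0,0.4,0],0,1]]'; python3 -m jog '[[[0,0,0],0,0],[[0,0,0],0,-0.3],[[0,0,0],0,-0.4],[[0,0,0],0,-0.4]]'; python3 - <<'E'
from h import *
f=cam("wrist"); cv2.imwrite("pics/w7.png",cv2.resize(f["image"],None,fx=1.5,fy=1.5))
print(get_obs()["tcp_pos"])
E
```

```text
clock: 9.05
tcp_pos: [0.3943, 0.2245, 0.1716]
orientation: [-1.124, 1.334, -1.334]
contact_force: [-0.3, 0.1, -1.9]
grip_width: 0.0482
clock: 9.55
tcp_pos: [0.3944, 0.2246, 0.1718]
orientation: [-1.123, 1.334, -1.334]
contact_force: [-0.8, -1.2, 0.3]
grip_width: 0.0598
[0.39441239 0.22461799 0.17179934]
```

View pics/w7.png

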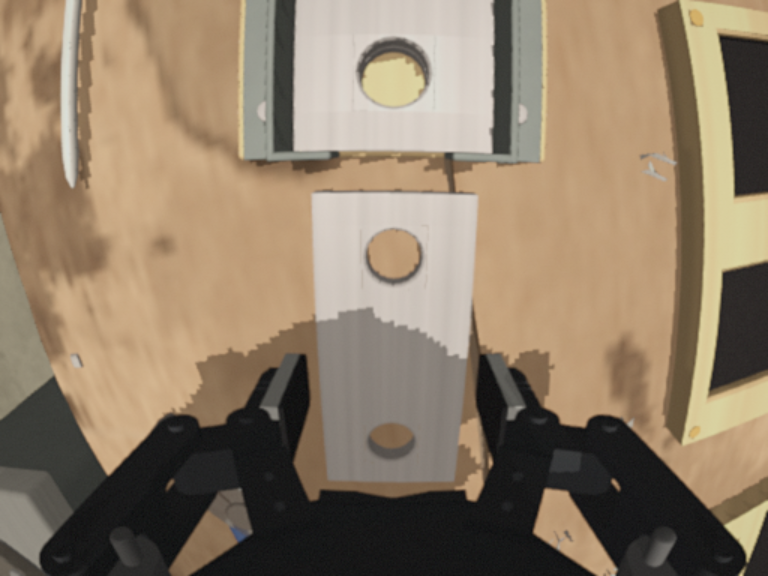

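```bash
python3 - <<'E'
from h import *
f=cam("wrist")
g=lambda u,v,z: onz(f,(u+.5)/1.5-.5,(v+.5)/1.5-.5,z,True)[:2]
c=np.array([g(*p,.008) for p in [(313,193),(477,194),(457,482),(327,482)]]); print(c,c.mean(0),np.linalg.norm(c[0]-c[3]),np.linalg.norm(c[0]-c[1]))
o=get_obs(); Rm=R.from_rotvec(o["orientation"]).as_matrix(); T=o["tcp_pos"]; G=T+Rm[:,1]*.165
d=c.mean(0)-G[:2]; print("offset tool x,z",d@Rm[:2,0],d@Rm[:2,2], "G",G)
v=c[0]+c[1]-c[2]-c[3]; print(np.degrees(np.arctan2(v[1],v[0])), np.degrees(np.arctan2(-Rm[1,0],-Rm[0,0])))
E
```

```text
[[0.38058017 0.29127293]
 [0.42919313 0.28264593]
 [0.41059208 0.17315833]
 [0.35957057 0.18189102]] [0.39498399 0.23224205] 0.111381349194911 0.04937251789607755
offset tool x,z -0.007623889506553171 -0.0007221934887609188 G [0.39439752 0.22460652 0.00676497]
79.74173526992487 80.1965366510313
```

```bash
python3 -m jog '[[[-0.76,-0.16,0],0,-0.4],[[-0.76,-0.16,0],0,-0.4],[[-0.76,-0.16,0],0,-0.4],[[-0.76,-0.16,0],0,1],[[-0.76,-0.16,0],0,1],[[-0.76,-0.16,0],0,1],[[-0.76,-0.16,0],0,1],[[-0.76,-0.16,0],0,1]]' 70;  python3 -m jog '[[[0,-0.5,0],0,1],[[0,-1,0],0,1],[[0,-3,0],0,1],[[0,-6,0],0,1],[[0,-6,0],0,1]]'; python3 - <<'E'
from h import *
f=cam("wrist"); cv2.imwrite("pics/w8.png",cv2.resize(f["image"],None,fx=1.5,fy=1.5))
o=get_obs(); Rm=R.from_rotvec(o["orientation"]).as_matrix(); T=o["tcp_pos"]; G=T+Rm[:,1]*.165
print(T,G,Rm.round(4))
t=np.array([.6098,.02276])+.028*np.array([np.cos(.1437),np.sin(.1437)])
d=t-G[:2]; print(t,"shift tool x,z",d@Rm[:2,0],d@Rm[:2,2],"turn",(np.pi/2+.1437)-np.arctan2(-Rm[1,0],-Rm[0,0]))
E
```

```text
clock: 10.65
tcp_pos: [0.3957, 0.2319, 0.1738]
orientation: [-1.123, 1.335, -1.334]
contact_force: [-1.9, -1.0, 9.3]
grip_width: 0.0474
clock: 11.28
tcp_pos: [0.3962, 0.2324, 0.2348]
orientation: [-1.119, 1.333, -1.333]
contact_force: [0.0, 0.8, -3.4]
grip_width: 0.0473
[0.39570698 0.2322325  0.23377666] [0.39593452 0.23245342 0.06877697] [[-0.17    0.0014  0.9854]
 [-0.9854  0.0013 -0.17  ]
 [-0.0016 -1.      0.0011]]
[0.6375114  0.02676977] shift tool x,z 0.16162031064906499 0.2730275194035925 turn 0.3145339305413424
```

View pics/w8.png

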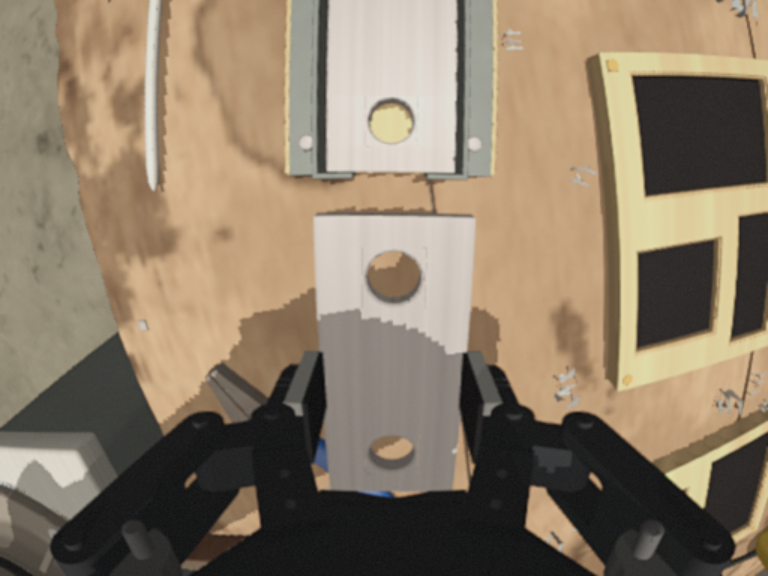

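```bash
python3 -m jog '[[[0,-5,0],0,1],[[0,-9,3],0,1],[[0,-9,8],-0.05,1],[[1,-9,14],-0.15,1],[[5,-9,18],-0.314,1],[[10,-9,23],-0.314,1],[[14,-9,27.3],-0.314,1],[[16.16,-9,27.3],-0.314,1],[[16.16,-9,27.3],-0.314,1],[[16.16,-9,27.3],-0.314,1]]';  python3 - <<'E'
from h import *
f=cam("wrist"); cv2.imwrite("pics/w9.png",cv2.resize(f["image"],None,fx=1.5,fy=1.5))
o=get_obs(); Rm=R.from_rotvec(o["orientation"]).as_matrix(); T=o["tcp_pos"]; G=T+Rm[:,1]*.165
print(T,G,Rm.round(4))
t=np.array([.6098,.02276])+.028*np.array([np.cos(.1437),np.sin(.1437)])
d=t-G[:2]; print(t,"shift tool x,z",d@Rm[:2,0],d@Rm[:2,2],"turn",(np.pi/2+.1437)-np.arctan2(-Rm[1,0],-Rm[0,0]))
E
```

```text
clock: 12.58
tcp_pos: [0.6367, 0.0277, 0.3219]
orientation: [-1.275, 1.104, -1.101]
contact_force: [0.0, 1.3, -2.2]
grip_width: 0.0469
[0.63675271 0.02824562 0.32224582] [0.63647936 0.02841096 0.15724613] [[ 0.1448 -0.0017  0.9895]
 [-0.9895  0.001   0.1448]
 [-0.0012 -1.     -0.0015]]
[0.6375114  0.02676977] shift tool x,z 0.0017733272991738932 0.0007835285082764422 turn -0.0016017818179339116
```

View pics/w9.png

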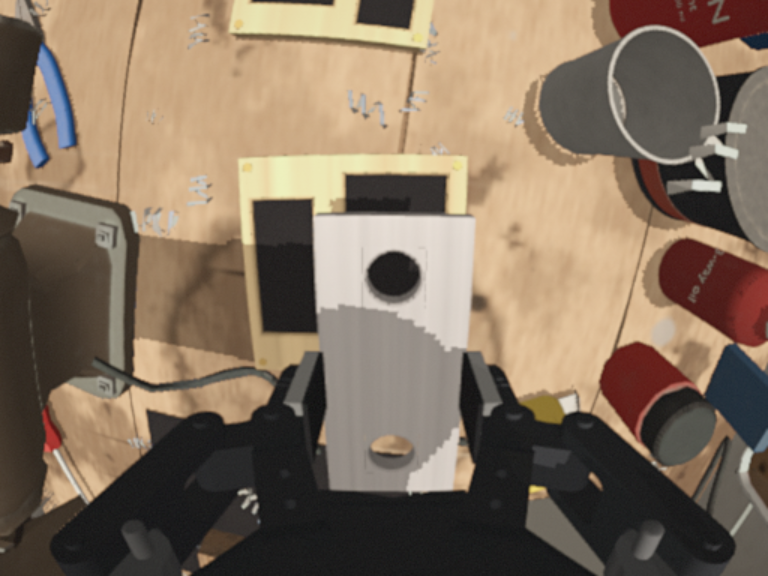

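```bash
python3 -m jog '[[[0.18,4,0.08],0,1],[[0.18,8,0.08],0,1],[[0.18,11,0.08],0,1],[[0.18,12.2,0.08],0,1],[[0.18,12.2,0.08],0,1]]';  python3 - <<'E'
from h import *
f=cam("wrist"); cv2.imwrite("pics/w10.png",cv2.resize(f["image"],None,fx=1.5,fy=1.5))
g=cam("top"); crop(g["image"],190,140,290,230,6,"t10")
o=get_obs(); Rm=R.from_rotvec(o["orientation"]).as_matrix(); T=o["tcp_pos"]; G=T+Rm[:,1]*.165
print(T,G)
t=np.array([.6098,.02276])+.028*np.array([np.cos(.1437),np.sin(.1437)])
d=t-G[:2]; print(t,"shift tool x,z",d@Rm[:2,0],d@Rm[:2,2],"turn",(np.pi/2+.1437)-np.arctan2(-Rm[1,0],-Rm[0,0]))
E
```

```text
clock: 13.25
tcp_pos: [0.638, 0.0257, 0.2009]
orientation: [-1.275, 1.103, -1.101]
contact_force: [-0.6, -0.7, -2.2]
grip_width: 0.0474
[0.63881139 0.02513868 0.20251972] [0.63913966 0.02520271 0.03752006]
[0.6375114  0.02676977] shift tool x,z -0.0017839733423052554 -0.00138720758728293 turn 7.970169471560595e-05
```

View pics/w10.png

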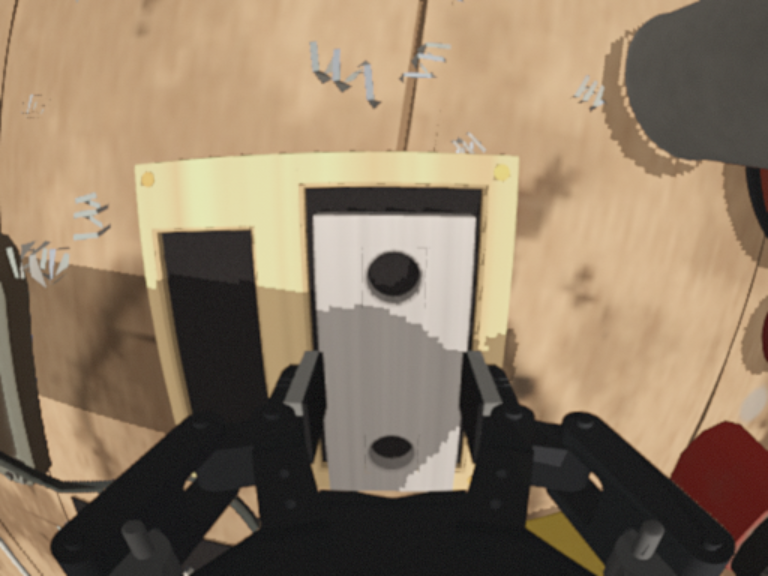

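```bash
python3 - <<'E'
from h import *
f=cam("wrist")
g=lambda u,v,z: onz(f,(u+.5)/1.5-.5,(v+.5)/1.5-.5,z,True)[:2]
a,b=g(303,187,.015),g(484,188,.015); print(a,b,np.linalg.norm(a-b))
c,d=g(313,215,.036),g(476,214,.036); print(c,d,np.linalg.norm(c-d))
Rm=R.from_rotvec(get_obs()["orientation"]).as_matrix()
e=(a+b-c-d)/2; print("edge gap along -toolx (want .007):",-e@Rm[:2,0],"tool z offset:",e@Rm[:2,2])
v,w=b-a,d-c; print(np.degrees(np.arctan2(*v[::-1])-np.arctan2(*w[::-1])))
for i in range(3): print(get_obs()["tcp_pos"])
E
```

```text
[0.59733664 0.08337106] [0.66092374 0.0922652 ] 0.0642061096725074
[0.60535188 0.07743261] [0.65528989 0.08502459] 0.05051180617610481
edge gap along -toolx (want .007): 0.0066920305601231725 tool z offset: -0.0002375494313855815
-0.6818786215690058
[0.63892038 0.02489781 0.20278637]
[0.63892038 0.02489781 0.20278637]
[0.63892038 0.02489781 0.20278637]
```

```bash
python3 -m jog '[[[0,0.8,0],0,1],[[0,1.2,0],0,1],[[0,1.4,0],0,1],[[0,1.5,0],0,1],[[0,1.5,0],0,1]]'; python3 -m jog '[[[0,0,0],0,0],[[0,0,0],0,-0.2],[[0,0,0],0,-0.3],[[0,-1,0],0,-0.3],[[0,-5,0],0,-0.5],[[0,-9,0],0,-1],[[0,-9,0],0,-1]]'; python3 - <<'E'
from h import *
f=cam("wrist"); cv2.imwrite("pics/w11.png",cv2.resize(f["image"],None,fx=1.5,fy=1.5))
E
```

```text
clock: 14.02
tcp_pos: [0.6382, 0.0246, 0.1862]
orientation: [-1.273, 1.103, -1.103]
contact_force: [-0.2, 0.5, -2.6]
grip_width: 0.0474
clock: 14.9
tcp_pos: [0.6397, 0.0243, 0.2807]
orientation: [-1.267, 1.098, -1.107]
contact_force: [-0.1, -0.7, 0.4]
grip_width: 0.085
```

View pics/w11.png

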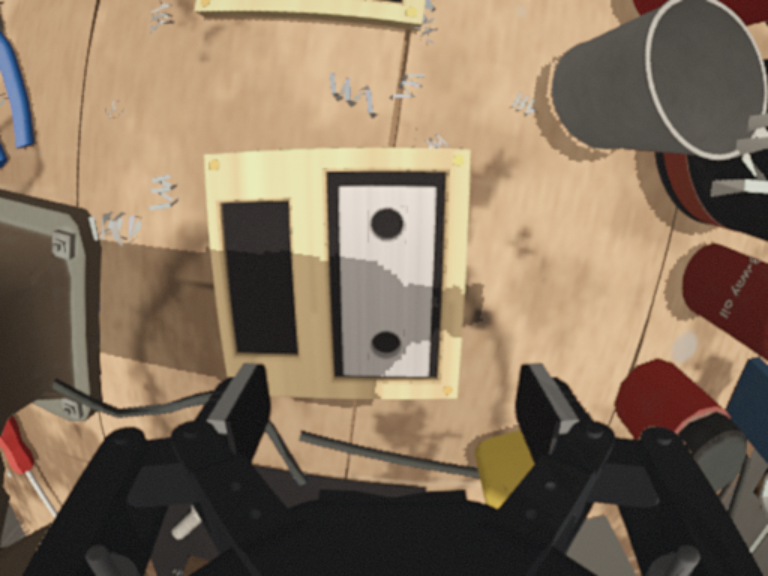

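```bash
python3 -m jog '[[[6,-3,-1],-0.1,-1],[[12,-3,-2],-0.28,-1],[[18,-3,-3.5],-0.28,-1],[[24,-3,-5],-0.28,-1],[[30,-3,-6],-0.28,-1],[[31.7,-3,-6],-0.28,-1],[[31.7,-3,-6],-0.28,-1],[[31.7,-3,-6],-0.28,-1]]'; python3 - <<'E'
from h import *
f=cam("wrist"); cv2.imwrite("pics/w12.png",cv2.resize(f["image"],None,fx=1.5,fy=1.5))
o=get_obs(); print(o["tcp_pos"],o["joints"])
E
```

```text
clock: 15.95
tcp_pos: [0.6246, -0.295, 0.3055]
orientation: [-1.38, 0.891, -0.888]
contact_force: [0.1, -0.1, -0.2]
grip_width: 0.085
[ 0.6247458  -0.29477236  0.30572223] [ 0.14439742  0.61385079  0.30398846  1.61373121 -0.21588537  0.94836877
  0.94931176]
```

View pics/w12.png

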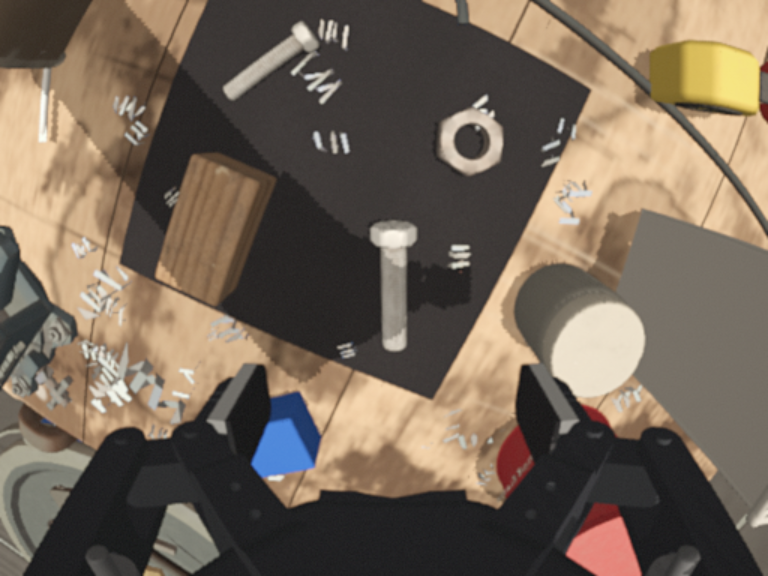

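```bash
python3 - <<'E'
from h import *
f=cam("wrist"); np.save("w12.npy",dict(f),allow_pickle=True)
crop(f["image"],100,0,350,180,3.2,"w12a")
crop(f["image"],230,60,350,245,4.3,"w12b")
E
```

```text
(no output)
```

View pics/w12a.png

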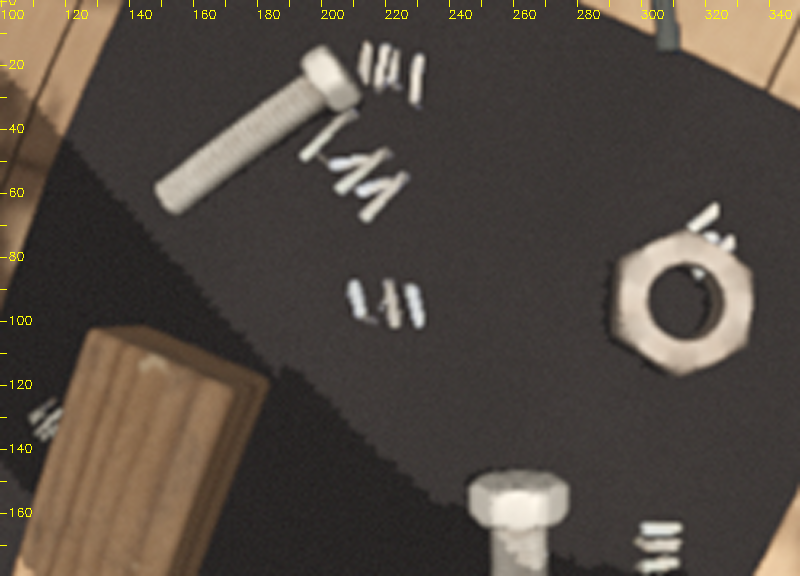

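View pics/w12b.png

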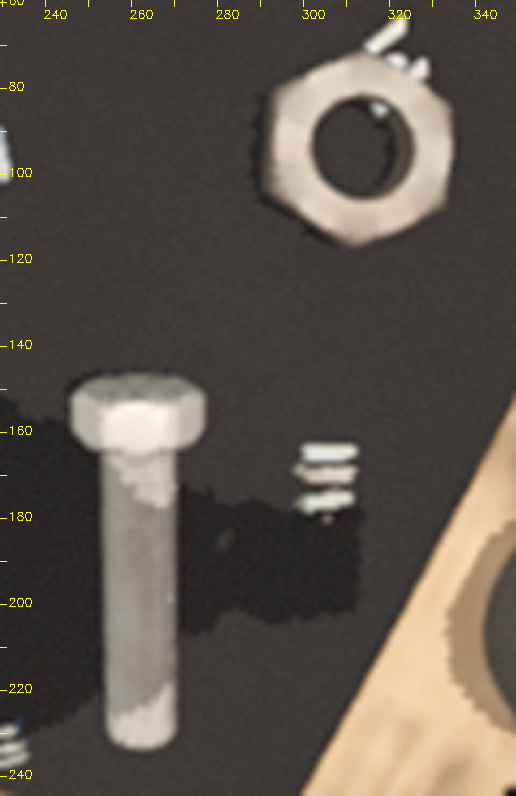

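```bash
python3 - <<'E'
from fit import *
f=np.load("w12.npy",allow_pickle=True).item()
B=lambda X,Y:(X/4.3+229.5,Y/4.3+59.5); A=lambda X,Y:(X/3.2+99.5,Y/3.2-.5)
g=lambda p,z: onz(f,*p,z,True)[:2]
T=get_obs()
h,j,t=g(B(138,380),.020),g(B(138,450),.012),g(B(141,745),.012)
v=h-t; print("long",h,j,t,np.linalg.norm(v),np.linalg.norm(j-t),np.degrees(np.arctan2(v[1],v[0])))
u=(j-t)/np.linalg.norm(j-t); print("balance pt", t+u*.047, np.degrees(np.arctan2(u[1],u[0])))
P=[g(B(*p),.022) for p in [(370,53),(452,105),(444,205),(357,245),(275,205),(280,95)]]; P=np.array(P); c=P.mean(0); print("nut",c,[ (np.linalg.norm(p-c)*1e3).round(1) for p in P])
a=[(np.degrees(np.arctan2(*(p-c)[::-1])))%60 for p in P]; print("corner angles mod60",np.round(a,1))
h,t=g(A(327,72),.012),g(A(167,200),.010); v=h-t; print("short",h,t,(h+t)/2,np.linalg.norm(v),np.degrees(np.arctan2(*v[::-1])))
Rm=R.from_rotvec(T["orientation"]).as_matrix(); print(Rm.round(3),np.degrees(np.arctan2(Rm[1,0],Rm[0,0])), T["tcp_pos"]+.165*Rm[:,1])
E
```

```text
long [ 0.60887371 -0.26344822] [ 0.61561584 -0.27826622] [ 0.64460824 -0.34028425] 0.084739203168557 0.06846017594077304 114.94197211828342
balance pt [ 0.62470407 -0.29770698] 115.05530961282024
nut [ 0.62983298 -0.20236043] [np.float64(19.7), np.float64(20.4), np.float64(19.4), np.float64(18.9), np.float64(20.8), np.float64(19.8)]
corner angles mod60 [51.6 54.1 52.8 51.4 57.3 52.1]
short [ 0.5136756  -0.18144971] [ 0.48422419 -0.23135687] [ 0.4989499  -0.20640329] 0.057949207420984604 59.45412803264349
[[ 0.414 -0.     0.91 ]
 [-0.91   0.002  0.414]
 [-0.002 -1.     0.   ]] -65.56701175076266 [ 0.62462976 -0.29467799  0.14088831]
```

```bash
python3 -m jog '[[[0.27,5,-0.1],-0.01,-0.2],[[0.27,9,-0.1],-0.01,-0.2],[[0.27,11.5,-0.1],-0.01,-0.2],[[0.27,12.3,-0.1],-0.01,-0.2],[[0.27,12.3,-0.1],-0.01,-0.2],[[0.27,12.3,-0.1],-0.01,-0.2]]'; python3 - <<'E'
from h import *
f=cam("wrist"); cv2.imwrite("pics/w13.png",cv2.resize(f["image"],None,fx=1.5,fy=1.5))
o=get_obs(); print(o["tcp_pos"])
E
```

```text
clock: 16.8
tcp_pos: [0.6249, -0.3005, 0.1848]
orientation: [-1.383, 0.882, -0.886]
contact_force: [-1.1, 0.5, -0.0]
grip_width: 0.051
[ 0.62478647 -0.30059465  0.18480666]
```

View pics/w13.png

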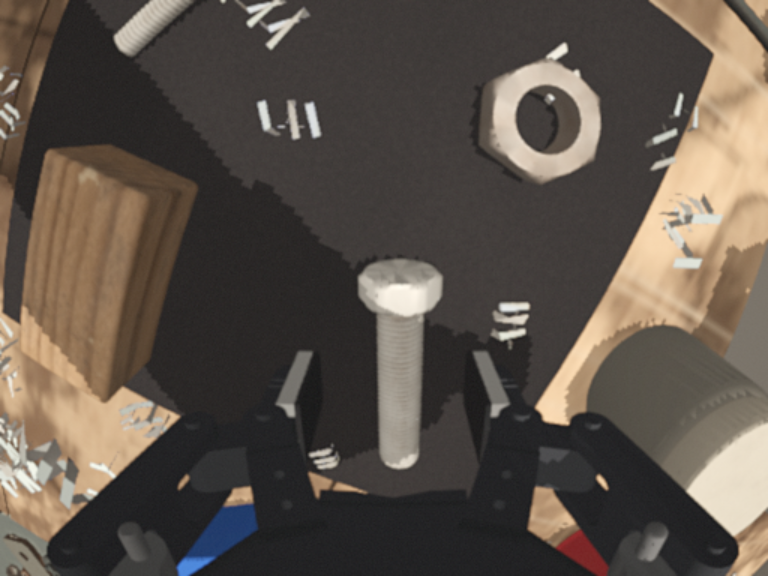

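```bash
python3 - <<'E'
from h import *
f=cam("wrist"); o=get_obs()
g=lambda u,v,z: onz(f,(u+.5)/1.5-.5,(v+.5)/1.5-.5,z,True)[:2]
t,j=g(400,463,.012),g(400,313,.013); print(t,j,np.linalg.norm(t-j))
u=(j-t)/np.linalg.norm(j-t); b=t+u*.047
Rm=R.from_rotvec(o["orientation"]).as_matrix(); G=o["tcp_pos"]+.17*Rm[:,1]
d=b-G[:2]; print(o["tcp_pos"],b,d@Rm[:2,0],d@Rm[:2,2],np.degrees(np.arctan2(*u[::-1])),np.degrees(np.arctan2(-Rm[1,0],-Rm[0,0])))
E
```

```text
[ 0.64513387 -0.34002832] [ 0.61665086 -0.27980621] 0.06661819462651836
[ 0.62467602 -0.30066748  0.18471107] [ 0.62503873 -0.29754084] -0.0029483117402586047 0.0013756038161204086 115.3125562514997 114.81258590244146
```

```bash
python3 -m jog '[[[-0.3,0.15,0.1],0,-0.2],[[-0.3,0.15,0.1],0,-0.2],[[-0.3,0.15,0.1],0,1],[[-0.3,0.15,0.1],0,1],[[-0.3,0.15,0.1],0,1],[[-0.3,0.15,0.1],0,1],[[-0.3,0.15,0.1],0,1]]' 50; python3 -m jog '[[[0,-1,0],0,1],[[0,-4,0],0,1],[[0,-9,0],0,1],[[0,-12,0],0,1],[[0,-12,0],0,1]]'; python3 - <<'E'
from h import *
f=cam("wrist"); cv2.imwrite("pics/w14.png",cv2.resize(f["image"],None,fx=1.5,fy=1.5))
o=get_obs(); Rm=R.from_rotvec(o["orientation"]).as_matrix(); G=o["tcp_pos"]+.17*Rm[:,1]; print(G,o["tcp_pos"])
E
```

```text
clock: 17.77
tcp_pos: [0.624, -0.2974, 0.182]
orientation: [-1.383, 0.884, -0.885]
contact_force: [1.1, 0.5, 1.6]
grip_width: 0.0141
clock: 18.4
tcp_pos: [0.6244, -0.2981, 0.3051]
orientation: [-1.382, 0.88, -0.889]
contact_force: [-0.7, 0.4, -1.9]
grip_width: 0.0132
[ 0.62400135 -0.29757114  0.13281116] [ 0.62373456 -0.29748795  0.30281093]
```

View pics/w14.png

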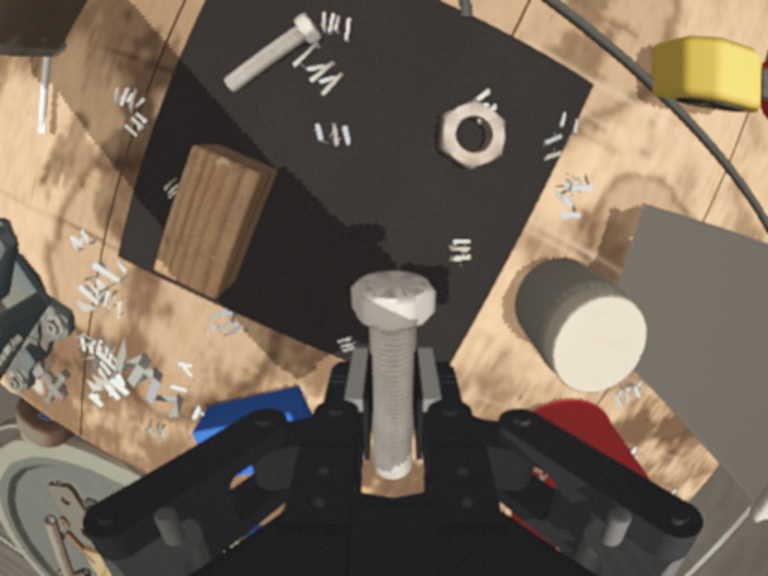

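```bash
python3 -m jog '[[[-6,0,1],0.05,1],[[-12,0,3],0.15,1],[[-18,0,5],0.29,1],[[-24,0,7],0.29,1],[[-30,0,8.07],0.29,1],[[-31.6,0,8.07],0.29,1],[[-31.6,6,8.07],0.29,1],[[-31.6,8.5,8.07],0.29,1],[[-31.6,9.5,8.07],0.29,1],[[-31.6,9.5,8.07],0.29,1]]'; cat > chk.py <<'E'
from h import *
import sys
def chk(name,tx,ty,ang,reach=.17):
    f=cam("wrist"); cv2.imwrite(f"pics/{name}.png",cv2.resize(f["image"],None,fx=1.5,fy=1.5))
    o=get_obs(); Rm=R.from_rotvec(o["orientation"]).as_matrix(); G=o["tcp_pos"]+reach*Rm[:,1]
    d=np.array([tx,ty])-G[:2]; cur=np.degrees(np.arctan2(Rm[1,0],Rm[0,0]))
    print("tcp",o["tcp_pos"].round(4),"move x,z cm",(d@Rm[:2,0]*100).round(2),(d@Rm[:2,2]*100).round(2),"ang",cur.round(1),"twist",np.radians(cur-ang).round(3))
E
python3 -c "
from chk import *
chk('w15',.5648,.0233,-81.8)"
```

```text
clock: 19.7
tcp_pos: [0.5643, 0.0227, 0.2062]
orientation: [-1.275, 1.105, -1.104]
contact_force: [-0.4, -0.6, -1.3]
grip_width: 0.0133
tcp [0.5647 0.0228 0.2071] move x,z cm -0.06 0.01 ang -81.9 twist -0.001
```

View pics/w15.png

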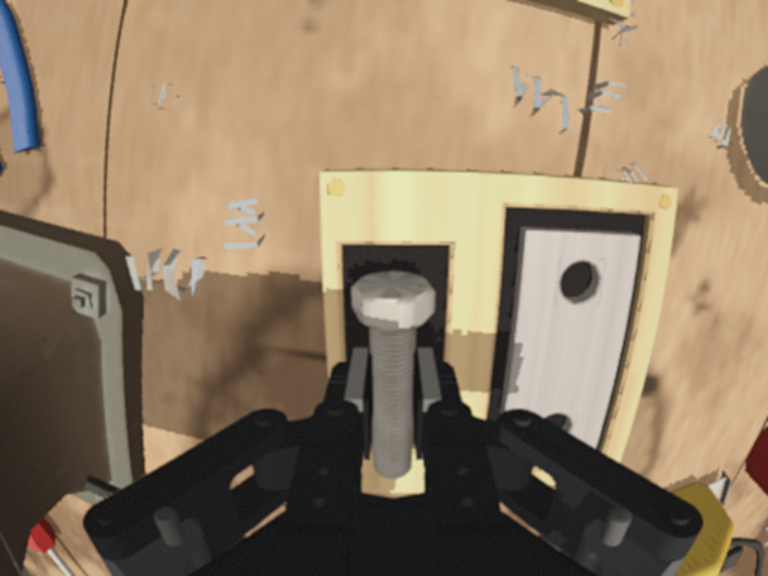

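```bash
python3 - <<'E'
from h import *
f=cam("wrist"); o=get_obs()
g=lambda u,v,z: onz(f,(u+.5)/1.5-.5,(v+.5)/1.5-.5,z,True)[:2]
Rm=R.from_rotvec(o["orientation"]).as_matrix()
a,b=g(342,245,.015),g(452,243,.015); print(np.linalg.norm(a-b))
h=g(393,274,.046); e=(a+b)/2-h; print("gap",-e@Rm[:2,0],e@Rm[:2,2])
t=g(394,475,.037); print("len",np.linalg.norm(h-t), "axis ang",np.degrees(np.arctan2(*(h-t)[::-1])))
E
```

```text
0.04088280549128764
gap 0.0026091699452955404 0.0015008056731115665
len 0.08775518868078575 axis ang 98.48745985466411
```

```bash
python3 -m jog '[[[0.1,0.8,0.1],0,1],[[0.1,1.3,0.1],0,1],[[0.1,1.6,0.1],0,1],[[0.1,1.65,0.1],0,1],[[0.1,1.65,0.1],0,1]]';python3 -m jog '[[[0,0,0],0,0.5],[[0,0,0],0,0.4],[[0,0,0],0,0.3],[[0,0,0],0,0.2],[[0,-3,0],0,0],[[0,-8,0],0,-0.5],[[0,-10,0],0,-1],[[0,-10,0],0,-1]]'
python3 -c "
from chk import *
chk('w16',.63,-.2024,-81.8)"
```

```text
clock: 20.42
tcp_pos: [0.5656, 0.0225, 0.1903]
orientation: [-1.273, 1.103, -1.103]
contact_force: [-0.1, -0.5, -1.6]
grip_width: 0.0138
clock: 21.42
tcp_pos: [0.5662, 0.0225, 0.2919]
orientation: [-1.27, 1.101, -1.105]
contact_force: [-0.7, 0.3, -0.4]
grip_width: 0.0857
tcp [0.5656 0.0226 0.2905] move x,z cm 23.19 3.15 ang -81.8 twist -0.0
```

View pics/w16.png

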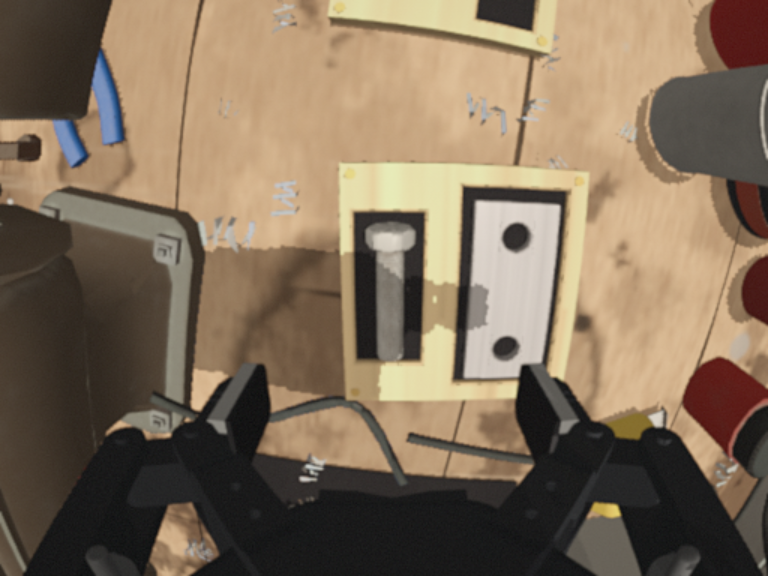

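```bash
python3 - <<'E'
from h import *
f=cam("wrist"); crop(f["image"],220,100,300,260,5,"w16c")
E
```

```text
(no output)
```

View pics/w16c.png

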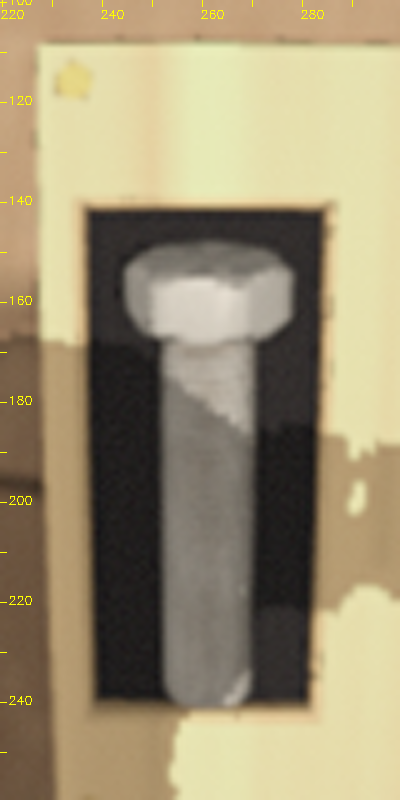

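```bash
python3 - <<'E'
from h import *
f=cam("wrist"); o=get_obs()
c=lambda X,Y:(X/5+219.5,Y/5+99.5)
Rm=R.from_rotvec(o["orientation"]).as_matrix()
g=lambda p,z: onz(f,*c(*p),z,True)[:2]
print("cam",f["origin"])
e1=g((205,210),.015);e2=g((203,700),.015); ax=-Rm[:2,0]
print("recess",e1@ax,e2@ax,(e1-e2)@ax)
for z in (.017,.020,.025): 
  print(z,"tail",g((208,705),z)@ax,"head",g((207,243),z+.013)@ax, "head junction",g((207,342),z+.008)@ax)
E
```

```text
cam [0.5529748  0.09862486 0.25889953]
recess -0.01693754221079532 -0.10664655257735321 0.0897090103665579
0.017 tail -0.10664698167583433 head -0.019951609157659974 head junction -0.03702447964795434
0.02 tail -0.10509212622792928 head -0.01944469380897485 head junction -0.0363094235021595
0.025 tail -0.10250070048142085 head -0.01859983489449963 head junction -0.035117663259168076
```

```bash
python3 -m jog '[[[6,-1,-2],0.1,-0.5],[[12,-1,-4],0.168,-0.5],[[18,-1,-6],0.168,-0.5],[[24,-1,-8],0.168,-0.5],[[30,-1,-10.1],0.168,-0.5],[[32.06,-1,-10.1],0.168,-0.5],[[32.06,-1,-10.1],0.168,-0.5],[[32.06,-1,-10.1],0.168,-0.5]]'
python3 -c "
from chk import *
chk('w17',.5115,-.309,-91.4)
f=cam('scene'); crop(f['image'],0,60,300,330,2.2,'s17')
print(get_obs()['joints'].round(2))"
```

```text
clock: 22.58
tcp_pos: [0.5114, -0.3079, 0.2991]
orientation: [-1.198, 1.229, -1.225]
contact_force: [0.1, 0.4, 0.3]
grip_width: 0.0639
tcp [ 0.5116 -0.3075  0.2993] move x,z cm 0.17 0.01 ang -91.3 twist 0.001
[ 0.1   0.5   0.44  1.86 -0.28  0.84  0.67]
```

View pics/w17.png

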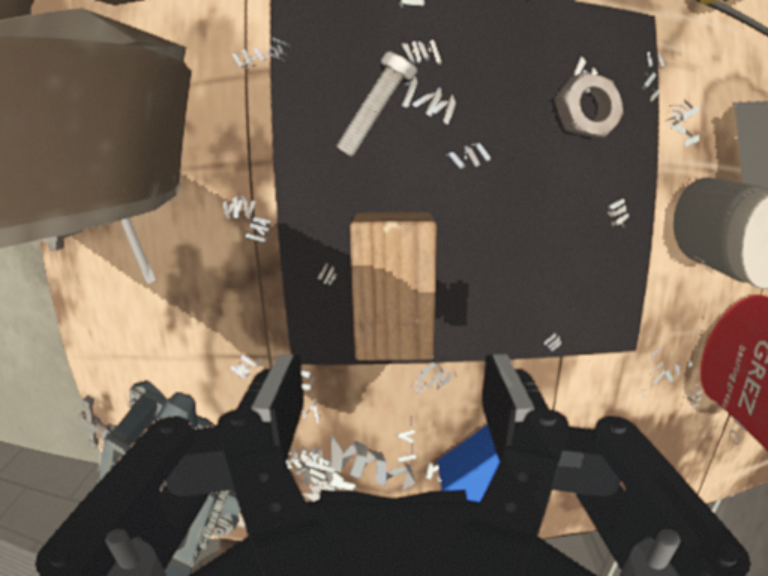

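View pics/s17.png

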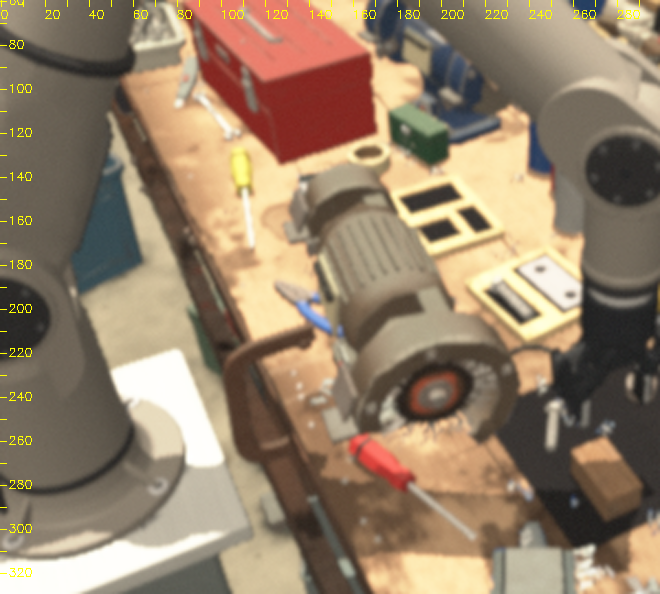

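```bash
python3 - <<'E'
from fit import *
f=cam("wrist"); crop(f["image"],215,20,430,250,3.4,"w17c")
g=lambda u,v:((u+.5)/1.5-.5,(v+.5)/1.5-.5)
print(fit(f,np.array(rect(0,0,45,80))[[3,0,1,2]]*1e-3,[g(352,222),g(435,221),g(434,358),g(356,358)],.040,[.51,-.31,0],True))
E
```

```text
(array([ 0.51119256, -0.3079223 , -0.0109979 ]), np.float64(0.8073291595995015))
```

View pics/w17c.png

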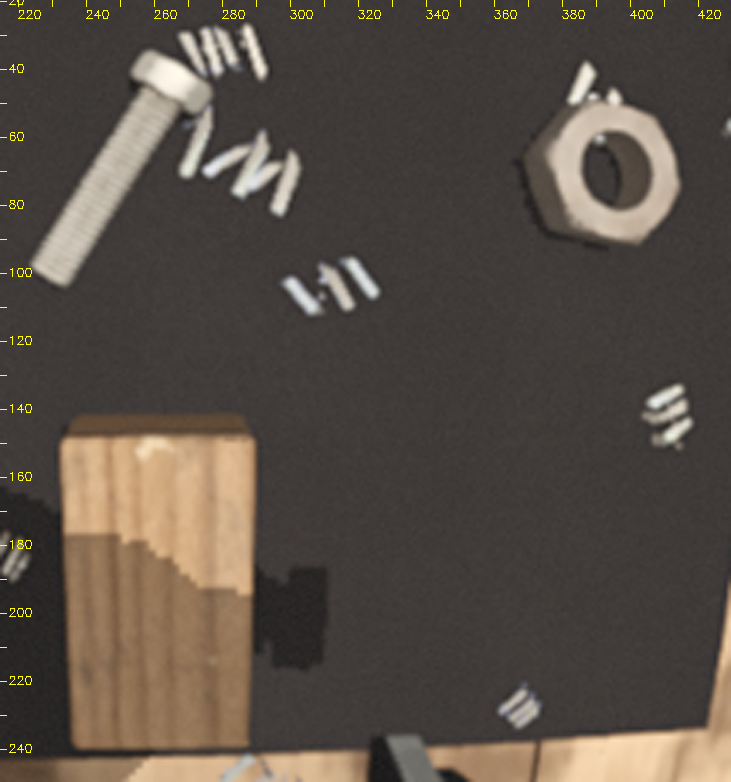

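```bash
python3 -m jog '[[[0.1,4,0],0,-0.6],[[0.1,8,0],0,-0.6],[[0.1,10.5,0],0,-0.6],[[0.1,11.4,0],0,-0.6],[[0.1,11.4,0],0,-0.6],[[0.1,11.4,0],0,1],[[0.1,11.4,0],0,1],[[0.1,11.4,0],0,1],[[0.1,11.4,0],0,1],[[0.1,11.4,0],0,1]]' 45; python3 -c "
from chk import *
chk('w18',.5115,-.309,-91.4)"
python3 -m jog '[[[0,-1,0],0,1],[[0,-4,0],0,1],[[0,-9,0],0,1],[[0,-13,0],0,1],[[0,-13,0],0,1]]'
python3 -c "
from chk import *
chk('w19',.5115,-.309,-91.4)"
```

```text
clock: 23.98
tcp_pos: [0.512, -0.3106, 0.1877]
orientation: [-1.196, 1.225, -1.229]
contact_force: [-0.4, -0.2, 6.1]
grip_width: 0.0443
tcp [ 0.512  -0.3106  0.1877] move x,z cm -0.17 -0.09 ang -91.4 twist -0.001
clock: 24.65
tcp_pos: [0.5119, -0.3111, 0.3201]
orientation: [-1.194, 1.222, -1.233]
contact_force: [-0.2, 0.5, -1.4]
grip_width: 0.0439
tcp [ 0.5114 -0.3104  0.3179] move x,z cm -0.15 -0.04 ang -91.4 twist -0.001
```

View pics/w19.png

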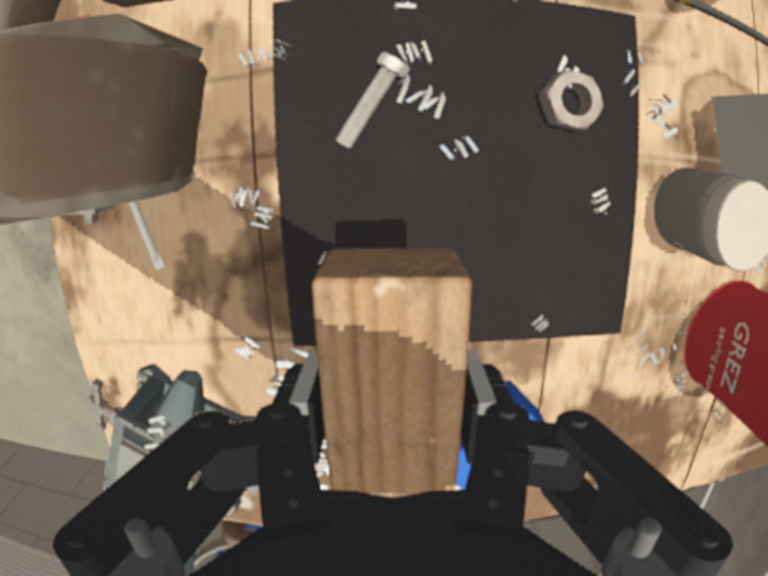

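```bash
python3 -m jog '[[[-5,0,3],-0.1,1],[[-11,0,4.86],-0.25,1],[[-17,0,4.86],-0.4,1],[[-23,0,4.86],-0.55,1],[[-29,0,4.86],-0.7,1],[[-35,0,4.86],-0.85,1],[[-41,0,4.86],-1.0,1],[[-47,0,4.86],-1.15,1],[[-53,0,4.86],-1.3,1],[[-57,0,4.86],-1.45,1]]'
python3 -c "
from chk import *
chk('w20',.575,.3006,.2)"
```

```text
clock: 25.95
tcp_pos: [0.5727, 0.2618, 0.3145]
orientation: [-1.568, 0.11, -0.106]
contact_force: [-0.2, -0.4, -0.5]
grip_width: 0.0442
tcp [0.5719 0.2674 0.3147] move x,z cm -0.05 3.26 ang -7.2 twist -0.13
```

```bash
python3 -m jog '[[[-0.6,0,4.2],-0.149,1],[[-0.6,0,4.2],-0.149,1],[[-0.6,5,4.2],-0.149,1],[[-0.6,9,4.2],-0.149,1],[[-0.6,9.5,4.2],-0.149,1],[[-0.6,9.5,4.2],-0.149,1],[[-0.6,9.5,4.2],-0.149,1]]'
python3 -c "
from chk import *
chk('w20',.575,.3006,.2)"
```

```text
clock: 26.88
tcp_pos: [0.5751, 0.3009, 0.2232]
orientation: [-1.569, -0.004, -0.0]
contact_force: [-0.2, -0.7, -0.4]
grip_width: 0.044
tcp [0.575  0.301  0.2232] move x,z cm -0.05 -0.07 ang 0.2 twist -0.001
```

View pics/w20.png

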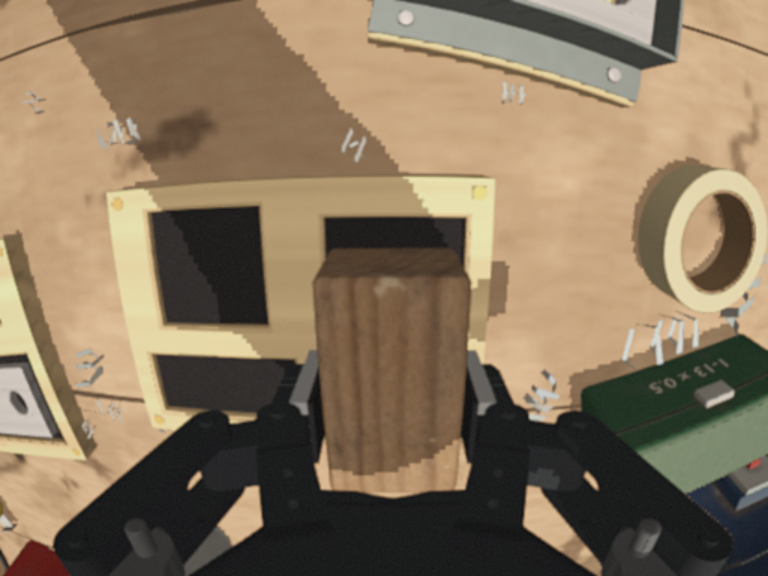

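```bash
python3 - <<'E'
from h import *
f=cam("wrist"); o=get_obs()
g=lambda u,v,z: onz(f,(u+.5)/1.5-.5,(v+.5)/1.5-.5,z,True)[:2]
Rm=R.from_rotvec(o["orientation"]).as_matrix()
a,b=g(324,218,.015),g(467,217,.015); c,d=g(330,251,.037),g(460,250,.037)
c2,d2=g(316,281,.075),g(468,280,.075)
print(a,b,np.linalg.norm(a-b),c,d,np.linalg.norm(c-d),c2,d2,np.linalg.norm(c2-d2))
for p,q in((c,d),(c2,d2)):
  e=(a+b-p-q)/2; print("gap -x",-e@Rm[:2,0],"z",e@Rm[:2,2])
E
```

```text
[0.52458768 0.27264178] [0.52393847 0.33042829] 0.057790156757110966 [0.53313029 0.2778557 ] [0.53258743 0.32461144] 0.0467588979119013 [0.5326786  0.27906033] [0.5322464  0.32126191] 0.042203793897598575
gap -x 0.00859484436438097 z 0.00032648012143245896
gap -x 0.008195373322793692 z 0.0013977754402280792
```

```bash
python3 -m jog '[[[-0.1,1.2,0.08],0,1],[[-0.1,2.2,0.08],0,1],[[-0.1,2.6,0.08],0,1],[[-0.1,2.8,0.08],0,1],[[-0.1,2.8,0.08],0,1]]';python3 -m jog '[[[0,0,0],0,0],[[0,0,0],0,-0.2],[[0,0,0],0,-0.3],[[0,-1,0],0,-0.4],[[0,-5,0],0,-0.5],[[0,-10,0],0,-0.5],[[0,-12,0],0,-0.5],[[0,-12,0],0,-0.5]]'
python3 -c "
from chk import *
chk('w21',.63,-.2024,-37)"
```

```text
clock: 27.6
tcp_pos: [0.5727, 0.3014, 0.1947]
orientation: [-1.572, -0.001, 0.004]
contact_force: [-8.1, -4.7, 16.6]
grip_width: 0.0444
clock: 28.6
tcp_pos: [0.5737, 0.3018, 0.3151]
orientation: [-1.569, -0.005, 0.0]
contact_force: [-0.4, -0.2, -0.3]
grip_width: 0.0636
tcp [0.5732 0.3015 0.3132] move x,z cm 5.52 -50.41 ang 0.2 twist 0.649
```

View pics/w21.png

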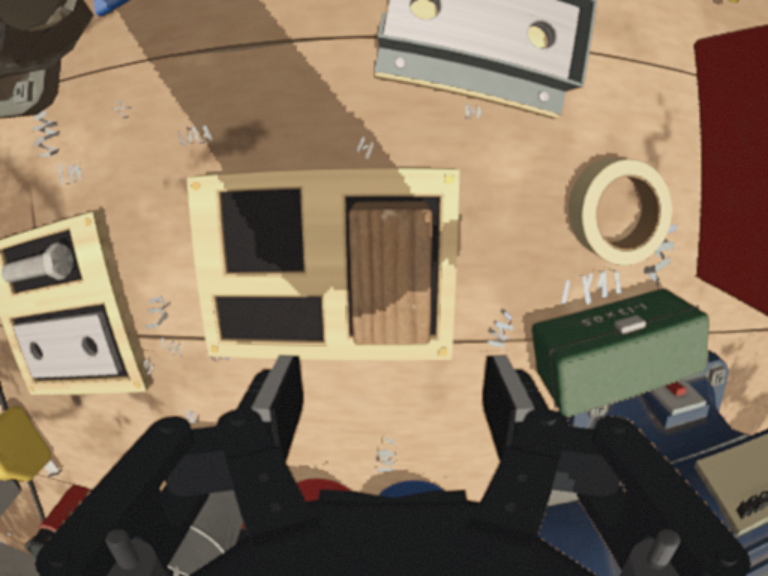

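```bash
python3 - <<'E'
from fit import *
f=cam("wrist"); crop(f["image"],215,100,315,250,5.2,"w21c")
E
```

```text
(no output)
```

View pics/w21c.png

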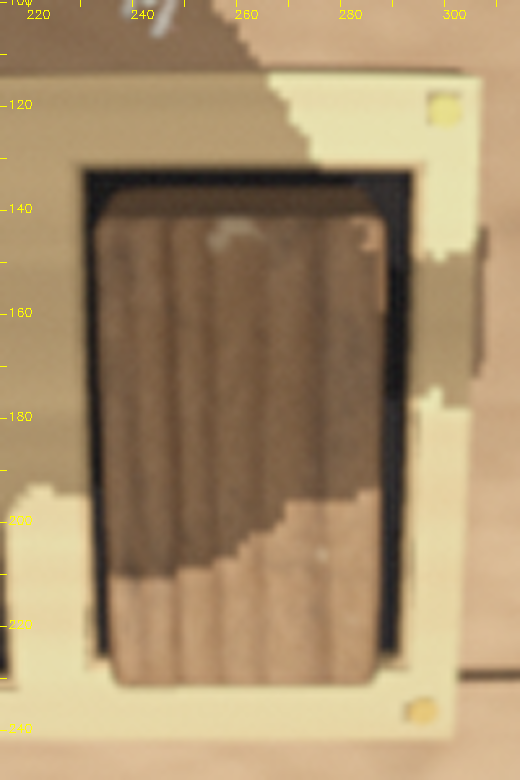

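```bash
python3 - <<'E'
from fit import *
f=cam("wrist")
c=lambda X,Y:(X/5.2+214.5,Y/5.2+99.5)
g=lambda p,z: onz(f,*c(*p),z,True)[:2]
for z in (.047,.053):
  P=np.array([g(p,z) for p in [(96,218),(387,216),(383,686),(113,686)]]); print(z,P.mean(0),[np.linalg.norm(P[i]-P[(i+1)%4]).round(4) for i in range(4)],P[:,0].round(4))
print("recess near",g((85,170),.015),g((415,168),.015),"far",g((100,657),.009),g((400,655),.009))
print("block near bottom edge",g((240,187),.009),g((240,187),.015))
print("board",g((480,74),.015),g((455,740),.015))
E
```

```text
0.047 [0.56645785 0.30018917] [np.float64(0.0445), np.float64(0.0787), np.float64(0.0453), np.float64(0.0784)] [0.5274 0.5269 0.6056 0.6058]
0.053 [0.56460485 0.30019252] [np.float64(0.0434), np.float64(0.0767), np.float64(0.0442), np.float64(0.0764)] [0.5266 0.5261 0.6028 0.603 ]
recess near [0.52353558 0.27230771] [0.52291505 0.32936755] far [0.61776211 0.27227883] [0.61706376 0.33035351]
block near bottom edge [0.52730881 0.29909887] [0.5265764  0.29912577]
board [0.50625245 0.34029621] [0.63263057 0.34126896]
```

```bash
python3 - <<'E'
from h import *
f=cam("top"); crop(f["image"],270,150,370,310,4.5,"t22")
cv2.imwrite("pics/t22f.png",f["image"])
for p in [(313,234),(322,234),(333,240),(336,262)]:
  print(p,[onz(f,*p,z)[:2].round(3) for z in (.06,.1,.15,.2)])
g=np.load("w12.npy",allow_pickle=True).item()
for p in [(60,62),(45,62)]:
  print(p,g["origin"].round(3),[onz(g,(p[0])/1.5,p[1]/1.5,z,True)[:2].round(3) for z in (.06,.1,.15,.2)])
E
```

```text
(313, 234) [array([ 0.448, -0.211]), array([ 0.447, -0.205]), array([ 0.445, -0.197]), array([ 0.443, -0.19 ])]
(322, 234) [array([ 0.448, -0.237]), array([ 0.446, -0.23 ]), array([ 0.445, -0.222]), array([ 0.443, -0.213])]
(333, 240) [array([ 0.43 , -0.268]), array([ 0.429, -0.261]), array([ 0.428, -0.251]), array([ 0.427, -0.241])]
(336, 262) [array([ 0.366, -0.274]), array([ 0.367, -0.266]), array([ 0.369, -0.256]), array([ 0.371, -0.246])]
(60, 62) [ 0.591 -0.225  0.275] [array([ 0.388, -0.243]), array([ 0.426, -0.24 ]), array([ 0.473, -0.236]), array([ 0.521, -0.231])]
(45, 62) [ 0.591 -0.225  0.275] [array([ 0.375, -0.246]), array([ 0.415, -0.242]), array([ 0.466, -0.237]), array([ 0.516, -0.232])]
```

View pics/t22.png

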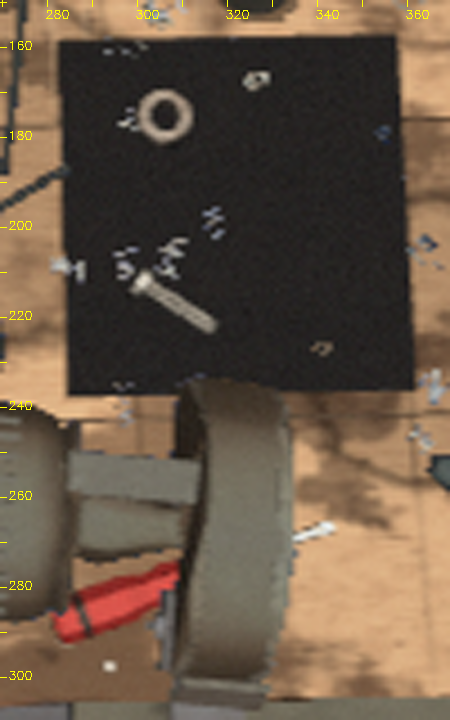

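```bash
python3 -m jog '[[[0,0,-5],0.1,-0.4],[[0,0,-10],0.3,-0.4],[[0,0,-15],0.5,-0.4],[[0,0,-20],0.7,-0.4],[[0,0,-25],0.9,-0.4],[[0,0,-30],1.1,-0.4],[[-2,0,-35],1.3,-0.4],[[-3,0,-40],1.5,-0.4],[[-4,0,-45],1.7,-0.4],[[-5.5,0,-49],1.88,-0.4]]'
python3 -m jog '[[[0,0,0],0.23,-0.4],[[0,0,0],0.23,-0.4],[[0,0,0],0.23,-0.4],[[0,0,0],0.23,-0.4]]'
python3 -c "
from chk import *
chk('w23',.505,-.200,-121)
np.save('w23.npy',cam('wrist'),allow_pickle=True)
f=cam('wrist'); crop(f['image'],160,100,340,260,4.2,'w23c')
"
```

```text
clock: 30.05
tcp_pos: [0.519, -0.1905, 0.3122]
orientation: [-1.098, 1.371, -1.37]
contact_force: [0.3, 1.4, -0.2]
grip_width: 0.0599
clock: 30.55
tcp_pos: [0.5201, -0.1878, 0.313]
orientation: [-0.968, 1.526, -1.525]
contact_force: [-0.9, 0.1, 0.5]
grip_width: 0.0599
tcp [ 0.52   -0.188   0.3131] move x,z cm 1.73 -0.84 ang -115.3 twist 0.1
```

View pics/w23.png

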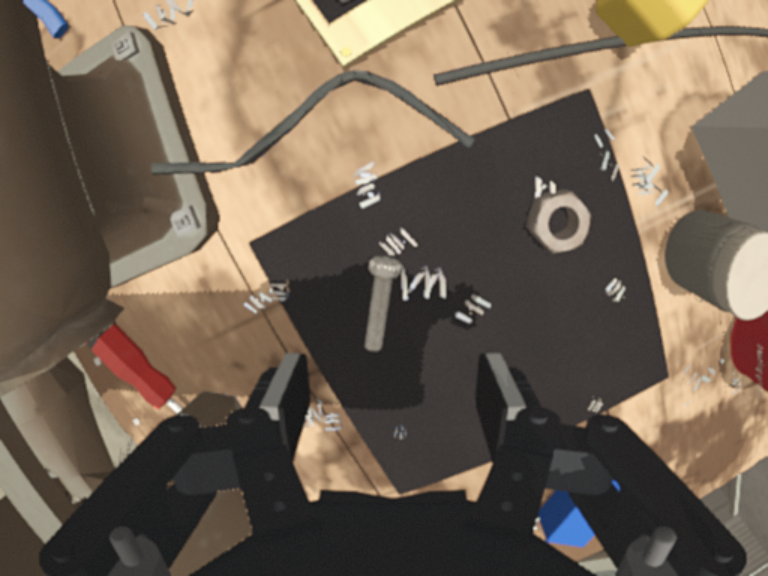

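View pics/w23c.png

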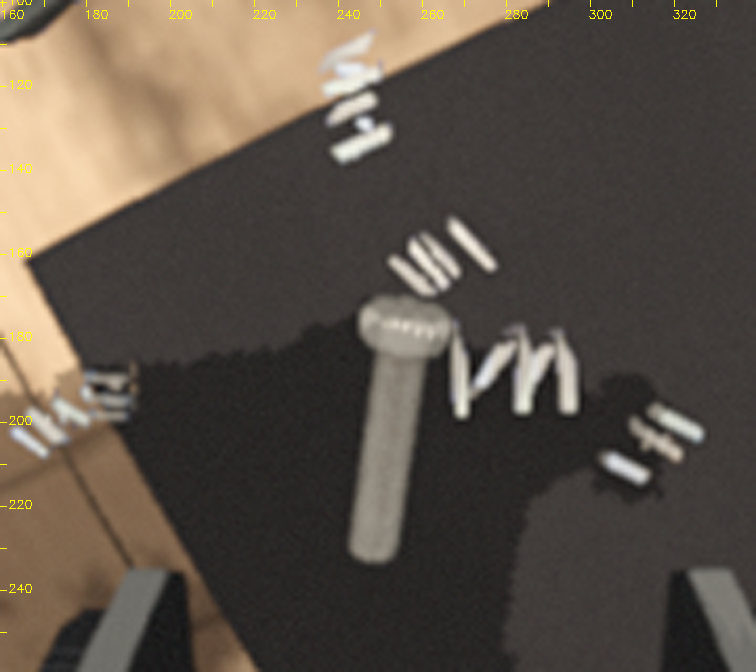

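```bash
python3 - <<'E'
from h import *
f=np.load("w23.npy",allow_pickle=True).item(); o=get_obs()
c=lambda X,Y:(X/4.2+159.5,Y/4.2+99.5)
g=lambda p,z: onz(f,*c(*p),z,True)[:2]
j,t=g((401,356),.010),g((374,560),.009)
u=(j-t)/np.linalg.norm(j-t); print(j,t,np.linalg.norm(j-t),np.degrees(np.arctan2(*u[::-1])),"ctr",t+.031*u,"bal",t+.037*u)
Rm=R.from_rotvec(o["orientation"]).as_matrix(); G=o["tcp_pos"]+.17*Rm[:,1]
d=t+.037*u-G[:2]; print(d@Rm[:2,0],d@Rm[:2,2],G, np.degrees(np.arctan2(Rm[1,0],Rm[0,0])))
E
```

```text
[ 0.51167015 -0.18927699] [ 0.48325067 -0.23328083] 0.05238324093132115 57.143970887472406 ctr [ 0.5000691  -0.20723969] bal [ 0.50332428 -0.20219948]
0.019734410838371415 -0.009105162008365949 [ 0.51999427 -0.1882545   0.14327645] -115.31856153798982
```

```bash
python3 -m jog '[[[2.1,0,0.1],0.13,-0.4],[[2.1,4,0.1],0.13,-0.4],[[2.1,8,0.1],0.13,-0.4],[[2.1,11,0.1],0.13,-0.4],[[2.1,12.5,0.1],0.13,-0.4],[[2.1,13,0.1],0.13,-0.4],[[2.1,13,0.1],0.13,-0.4]]'
python3 -c "
from chk import *
chk('w24',.5117,-.2076,-122.9)
f=cam('scene'); crop(f['image'],150,130,320,300,4,'s24')
for i in range(4): cam('scene'); print(get_obs()['tcp_pos'].round(4))
"
```

```text
clock: 31.58
tcp_pos: [0.5121, -0.2082, 0.1839]
orientation: [-0.88, 1.617, -1.618]
contact_force: [-1.0, 0.4, 0.0]
grip_width: 0.0597
tcp [ 0.5122 -0.2082  0.1842] move x,z cm -0.02 -0.1 ang -122.9 twist 0.001
[ 0.5122 -0.2081  0.1843]
[ 0.5122 -0.2081  0.1842]
[ 0.5121 -0.208   0.1841]
[ 0.512  -0.208   0.1839]
```

View pics/w24.png

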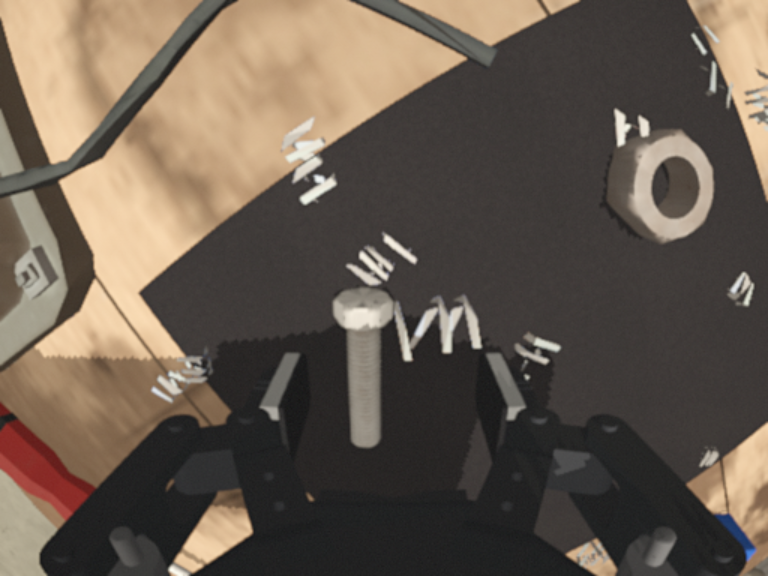

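View pics/s24.png

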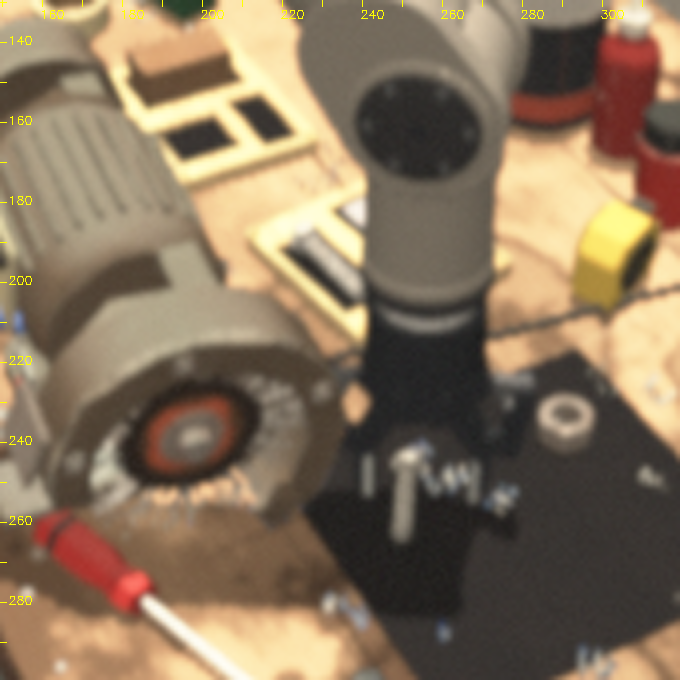

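```bash
python3 -m jog '[[[0,0.25,0],0,-0.2],[[0,0.25,0],0,0],[[0,0.25,0],0,0.2],[[0,0.25,0],0,0.4],[[0,0.25,0],0,0.6],[[0,0.25,0],0,1],[[0,0.25,0],0,1],[[0,0.25,0],0,1],[[0,0.25,0],0,1]]' 40
python3 -c "
from chk import *
chk('w25',.5117,-.2076,-122.9)"
python3 -m jog '[[[0,-1,0],0,1],[[0,-4,0],0,1],[[0,-9,0],0,1],[[0,-12,0],0,1],[[0,-12,0],0,1]]'
python3 -c "
from chk import *
chk('w26',.5117,-.2076,-122.9)"
```

```text
clock: 33.0
tcp_pos: [0.5118, -0.208, 0.1808]
orientation: [-0.881, 1.618, -1.618]
contact_force: [0.8, 0.1, 1.9]
grip_width: 0.0102
tcp [ 0.5118 -0.208   0.1809] move x,z cm -0.03 -0.03 ang -122.9 twist 0.001
clock: 33.67
tcp_pos: [0.5125, -0.2084, 0.3034]
orientation: [-0.877, 1.614, -1.62]
contact_force: [-0.3, -0.3, -1.2]
grip_width: 0.0101
tcp [ 0.5119 -0.2079  0.3018] move x,z cm 0.0 -0.07 ang -122.8 twist 0.001
```

View pics/w25.png

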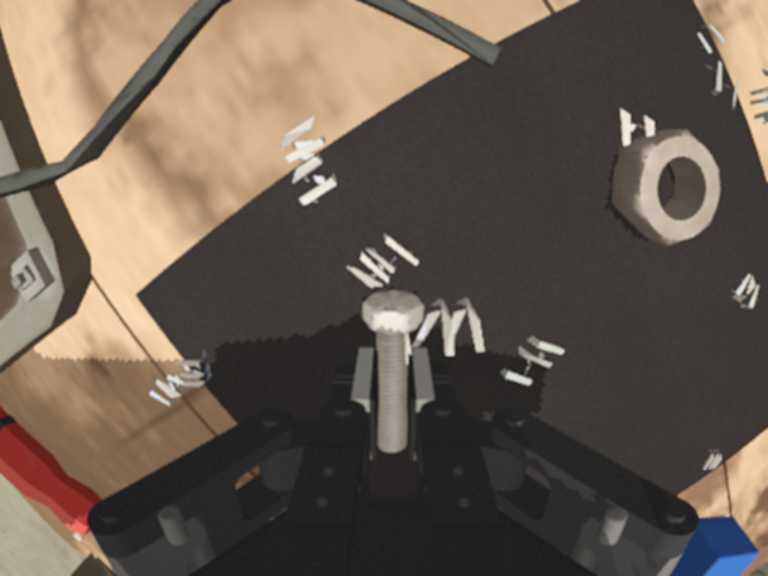

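View pics/w26.png

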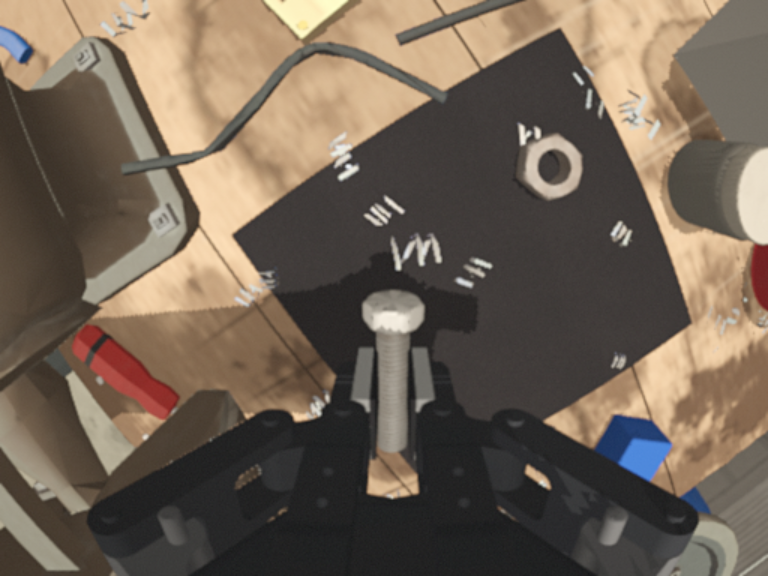

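```bash
python3 -m jog '[[[-5,0,-1.8],-0.08,1],[[-10.5,0,-3.9],-0.16,1],[[-16,0,-5.9],-0.25,1],[[-21.5,0,-7.9],-0.35,1],[[-27,0,-10],-0.45,1],[[-32.5,0,-12],-0.53,1],[[-38,0,-14],-0.577,1],[[-41.4,0,-15.3],-0.577,1],[[-41.4,0,-15.3],-0.577,1],[[-41.4,0,-15.3],-0.577,1]]'
python3 -m jog '[[[0,4,0],0,1],[[0,7,0],0,1],[[0,8.5,0],0,1],[[0,9.0,0],0,1],[[0,9,0],0,1]]'
python3 -c "
from chk import *
chk('w27',.6077,.2225,-89.8)"
```

```text
clock: 34.98
tcp_pos: [0.6074, 0.2217, 0.2994]
orientation: [-1.213, 1.208, -1.208]
contact_force: [-0.3, -1.4, 0.2]
grip_width: 0.0103
clock: 35.6
tcp_pos: [0.6083, 0.2224, 0.2114]
orientation: [-1.21, 1.207, -1.207]
contact_force: [1.0, -0.6, -0.1]
grip_width: 0.0099
tcp [0.6084 0.2226 0.2118] move x,z cm 0.02 -0.09 ang -89.8 twist -0.0
```

View pics/w27.png

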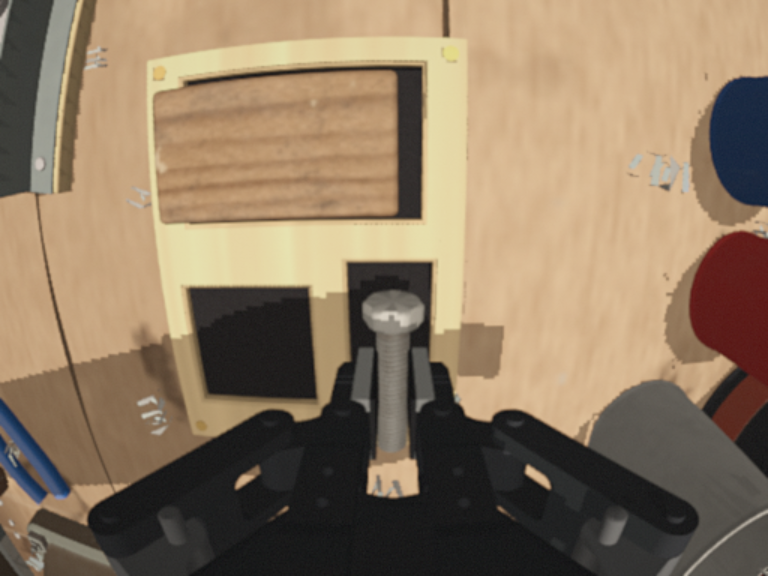

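```bash
python3 - <<'E'
from h import *
f=cam("wrist"); o=get_obs()
g=lambda u,v,z: onz(f,(u+.5)/1.5-.5,(v+.5)/1.5-.5,z,True)[:2]
Rm=R.from_rotvec(o["orientation"]).as_matrix()
a,b=g(347,262,.015),g(433,261,.015); print(a,b,np.linalg.norm(a-b))
j=g(393,333,.040);t=g(392,448,.040); print("j-t",np.linalg.norm(j-t))
c=t+(j-t)/np.linalg.norm(j-t)*.031
rc=(a+b)/2+Rm[:2,0]*.038
e=rc-c; print("move x",e@Rm[:2,0],"z",e@Rm[:2,2])
E
```

```text
[0.58975638 0.25595703] [0.62293116 0.25646857] 0.033178722206143305
j-t 0.05027239117351423
move x -0.0002179396764383591 z -0.0010093036205742242
```

```bash
python3 -m jog '[[[0,1,-0.1],0,1],[[0,1.7,-0.1],0,1],[[0,2.1,-0.1],0,1],[[0,2.25,-0.1],0,1],[[0,2.25,-0.1],0,1]]';python3 -m jog '[[[0,0,0],0,0.6],[[0,0,0],0,0.4],[[0,0,0],0,0.3],[[0,-0.2,0],0,0.3],[[0,-3,0],0,0.2],[[0,-8,0],0,0],[[0,-11,0],0,0],[[0,-11,0],0,0]]'
python3 -c "
from chk import *
chk('w28',.63,-.2024,-97)"
```

```text
clock: 36.33
tcp_pos: [0.6069, 0.2228, 0.1883]
orientation: [-1.211, 1.207, -1.207]
contact_force: [0.4, -0.0, -1.0]
grip_width: 0.0097
clock: 37.33
tcp_pos: [0.6079, 0.2229, 0.3013]
orientation: [-1.205, 1.204, -1.207]
contact_force: [-0.1, -0.3, -0.6]
grip_width: 0.0425
tcp [0.6071 0.2229 0.2994] move x,z cm 42.55 2.11 ang -89.8 twist 0.126
```

View pics/w28.png

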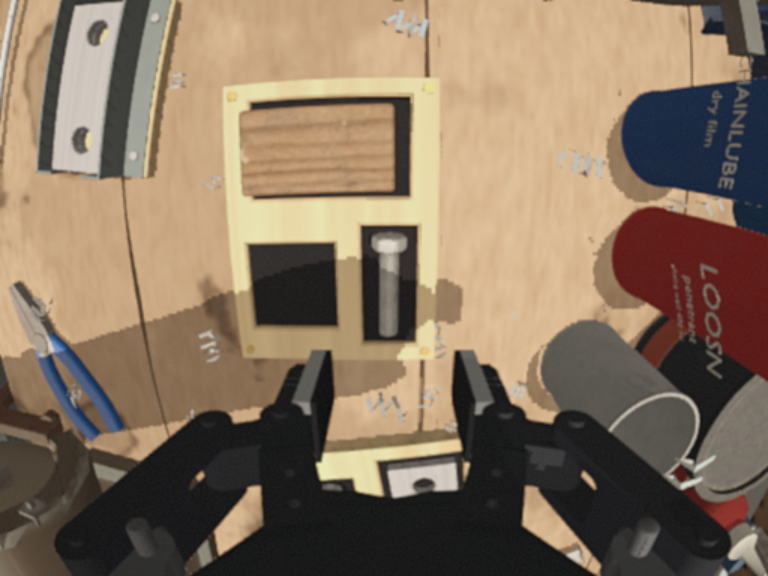

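```bash
python3 -m jog '[[[6,0,0],-0.1,-0.4],[[12,0,0],-0.2,-0.4],[[18,0,0],-0.3,-0.4],[[24,0,0.5],-0.4,-0.4],[[30,0,1],-0.4,-0.4],[[36,0,1.5],-0.4,-0.4],[[41,0,2.1],-0.4,-0.4],[[42.6,0,2.1],-0.4,-0.4],[[42.6,0,2.1],-0.4,-0.4],[[42.6,0,2.1],-0.4,-0.4]]'
python3 -c "
from chk import *
chk('w29',.6298,-.2024,-67)
np.save('w29.npy',cam('wrist'),allow_pickle=True)
f=cam('wrist'); crop(f['image'],200,140,330,260,5.5,'w29c')"
```

```text
clock: 38.62
tcp_pos: [0.6296, -0.2005, 0.2975]
orientation: [-1.373, 0.906, -0.903]
contact_force: [-0.7, 0.2, -1.0]
grip_width: 0.06
tcp [ 0.6297 -0.2004  0.2977] move x,z cm 0.22 -0.07 ang -66.7 twist 0.005
```

View pics/w29c.png

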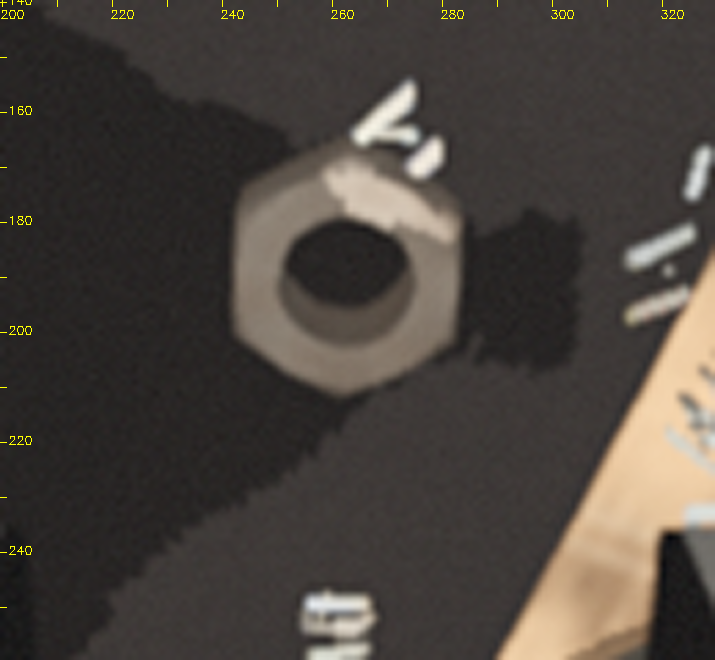

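```bash
python3 - <<'E'
from h import *
f=np.load("w29.npy",allow_pickle=True).item(); o=get_obs()
c=lambda X,Y:(X/5.5+199.5,Y/5.5+139.5)
g=lambda p,z: onz(f,*c(*p),z,True)[:2]
P=np.array([g(p,.022) for p in [(238,208),(236,340),(343,395),(458,332),(460,218),(350,160)]]); print(P.mean(0),[(np.linalg.norm(P[i]-P[(i+3)%6])).round(4) for i in range(3)])
Rm=R.from_rotvec(o["orientation"]).as_matrix(); G=o["tcp_pos"]+.17*Rm[:,1]
d=P.mean(0)-G[:2]; print(d@Rm[:2,0],d@Rm[:2,2])
E
```

```text
[ 0.6291885  -0.20057719] [np.float64(0.0402), np.float64(0.0406), np.float64(0.0388)]
-0.00033419126719953584 -0.00039786867808287317
```

```bash
python3 -m jog '[[[0.05,4,0],0,-0.4],[[0.05,8,0],0,-0.4],[[0.05,10.5,0],0,-0.4],[[0.05,11.5,0],0,-0.4],[[0.05,11.5,0],0,-0.4],[[0.05,11.5,0],0,1],[[0.05,11.5,0],0,1],[[0.05,11.5,0],0,1],[[0.05,11.5,0],0,1],[[0.05,11.5,0],0,1]]' 40
python3 -c "
from chk import *
chk('w30',.6298,-.2024,-67)"
python3 -m jog '[[[0,-1,0],0,1],[[0,-4,0],0,1],[[0,-9,0],0,1],[[0,-12,0],0,1],[[0,-12,0],0,1]]'
python3 -c "
from chk import *
chk('w31',.5479,.2170,-89.8)"
```

```text
clock: 40.02
tcp_pos: [0.6303, -0.2038, 0.185]
orientation: [-1.372, 0.905, -0.909]
contact_force: [-1.3, -0.0, 6.4]
grip_width: 0.0351
tcp [ 0.6303 -0.2038  0.185 ] move x,z cm -0.17 -0.03 ang -66.9 twist 0.002
clock: 40.7
tcp_pos: [0.6302, -0.2041, 0.3066]
orientation: [-1.371, 0.903, -0.911]
contact_force: [-0.9, -0.3, -1.8]
grip_width: 0.0349
tcp [ 0.6296 -0.2037  0.3044] move x,z cm -41.92 8.97 ang -66.9 twist 0.4
```

View pics/w31.png

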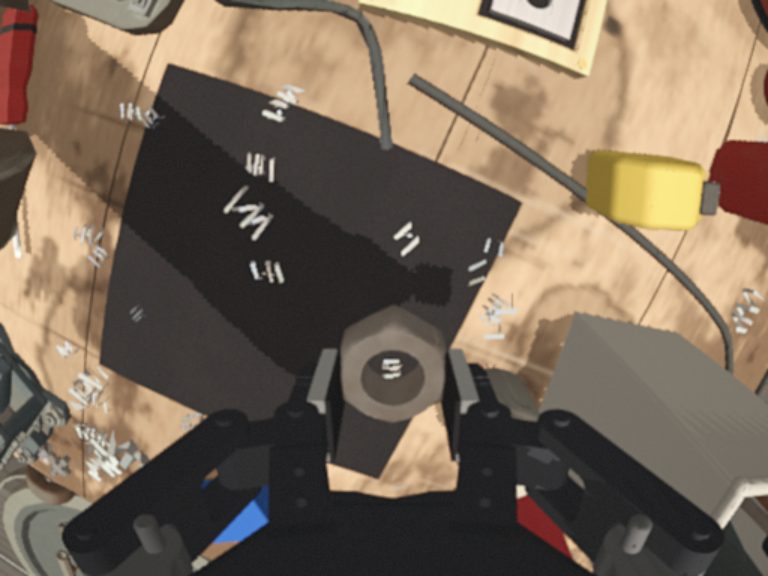

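```bash
python3 -m jog '[[[-5.5,0,1],0.05,1],[[-11,0,2.2],0.12,1],[[-16.5,0,3.4],0.2,1],[[-22,0,4.6],0.3,1],[[-27.5,0,5.8],0.4,1],[[-33,0,7],0.4,1],[[-38.5,0,8.2],0.4,1],[[-41.8,0,8.97],0.4,1],[[-41.8,0,8.97],0.4,1],[[-41.8,0,8.97],0.4,1]]'
python3 -m jog '[[[0,4,0],0,1],[[0,7,0],0,1],[[0,8.5,0],0,1],[[0,9.0,0],0,1],[[0,9,0],0,1]]'
python3 -c "
from chk import *
chk('w32',.5481,.2170,-89.8)"
```

```text
clock: 42.0
tcp_pos: [0.5476, 0.2151, 0.3022]
orientation: [-1.213, 1.207, -1.208]
contact_force: [1.1, -0.4, -0.0]
grip_width: 0.0349
clock: 42.62
tcp_pos: [0.5484, 0.2157, 0.2137]
orientation: [-1.21, 1.207, -1.207]
contact_force: [-0.3, -0.6, -0.2]
grip_width: 0.0347
tcp [0.5485 0.2159 0.2141] move x,z cm -0.1 -0.06 ang -89.8 twist -0.001
```

View pics/w32.png

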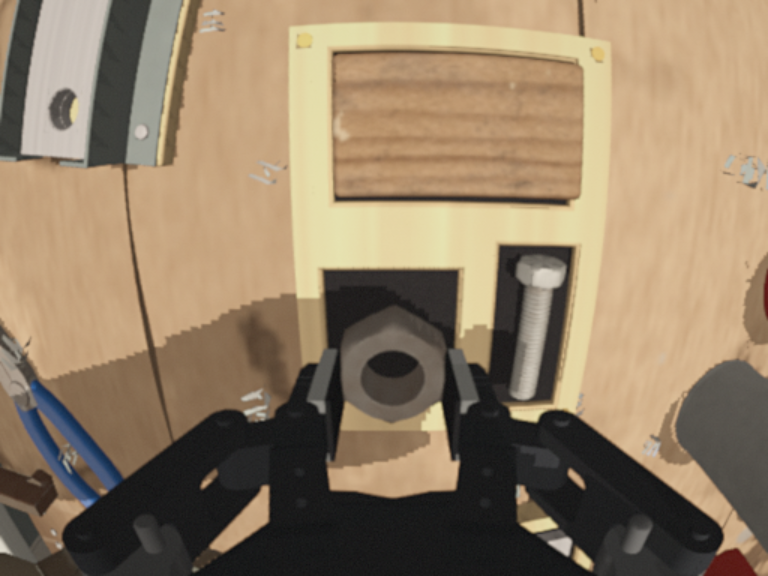

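```bash
python3 -m jog '[[[-0.1,1,-0.05],0,1],[[-0.1,1.7,-0.05],0,1],[[-0.1,2.0,-0.05],0,1],[[-0.1,2.15,-0.05],0,1],[[-0.1,2.15,-0.05],0,1]]'
python3 -m jog '[[[0,0,0],0,0.1],[[0,0,0],0,0],[[0,0,0],0,-0.1],[[0,-0.5,0],0,-0.1],[[0,-4,0],0,-0.1],[[0,-9,0],0,-0.1],[[0,-14,0],0,-0.1],[[0,-14,0],0,-0.1]]'
python3 -c "
from chk import *
chk('w33',.5481,.2170,-89.8)
f=cam('wrist'); crop(f['image'],170,60,330,240,4.3,'w33c')"
```

```text
clock: 43.3
tcp_pos: [0.5473, 0.217, 0.192]
orientation: [-1.211, 1.207, -1.206]
contact_force: [-1.6, -1.1, 2.5]
grip_width: 0.0347
clock: 44.3
tcp_pos: [0.5489, 0.2172, 0.3363]
orientation: [-1.202, 1.204, -1.207]
contact_force: [-0.4, -0.3, -0.6]
grip_width: 0.0474
tcp [0.548  0.2172 0.3339] move x,z cm 0.06 -0.05 ang -89.8 twist -0.0
```

View pics/w33c.png

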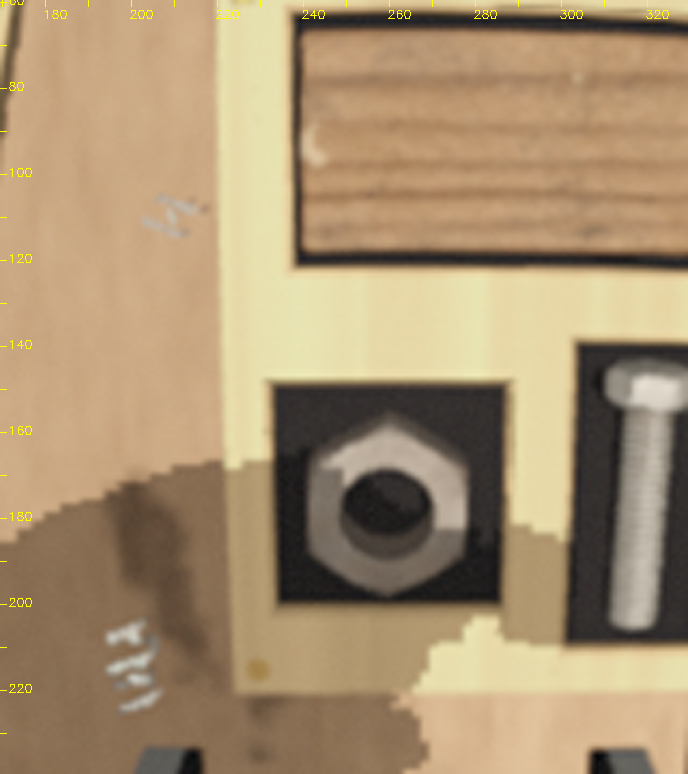

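```bash
python3 -m jog '[[[3,-6,0],0,-0.1],[[9,-6,0],0,-0.1],[[15,-6,0],0,-0.1],[[21,-6,0],0,-0.1],[[27,-6,0],0,-0.1],[[33,-6,0],0,-0.1],[[39,-6,0],0,-0.1],[[45,-6,0],0,-0.1],[[47,-6,0],0,-0.1],[[47,-6,0],0,-0.1]]'
python3 -c "
from h import *
f=cam('top'); crop(f['image'],85,110,275,280,4.2,'t34')
f=cam('scene'); crop(f['image'],110,90,310,240,4,'s34')
print(get_obs()['contact_force'])"
```

```text
clock: 45.65
tcp_pos: [0.5484, -0.2539, 0.3905]
orientation: [-1.211, 1.211, -1.207]
contact_force: [-0.0, 1.5, -0.4]
grip_width: 0.0468
[0.00137596 0.97996353 0.17338958]
```

View pics/t34.png

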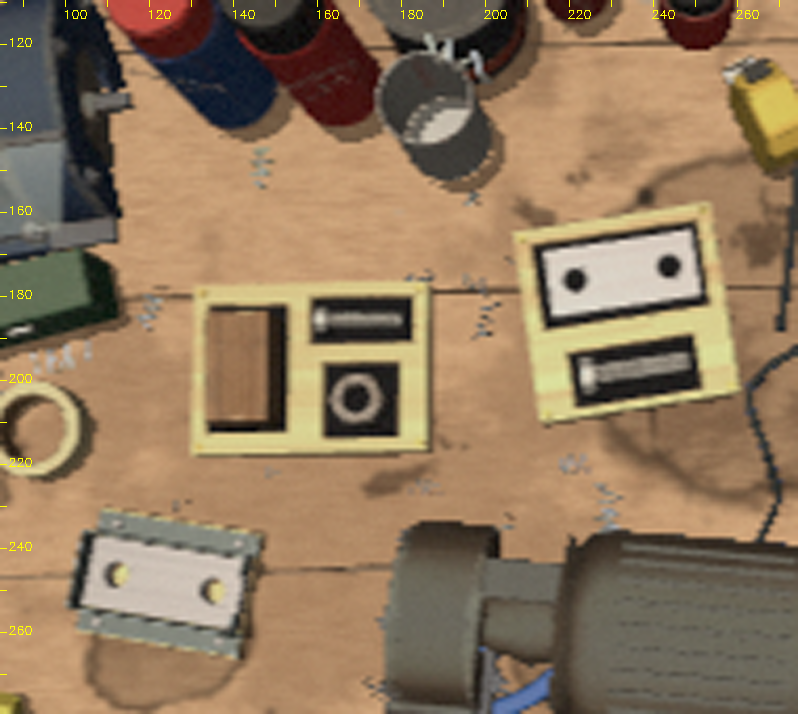

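View pics/s34.png

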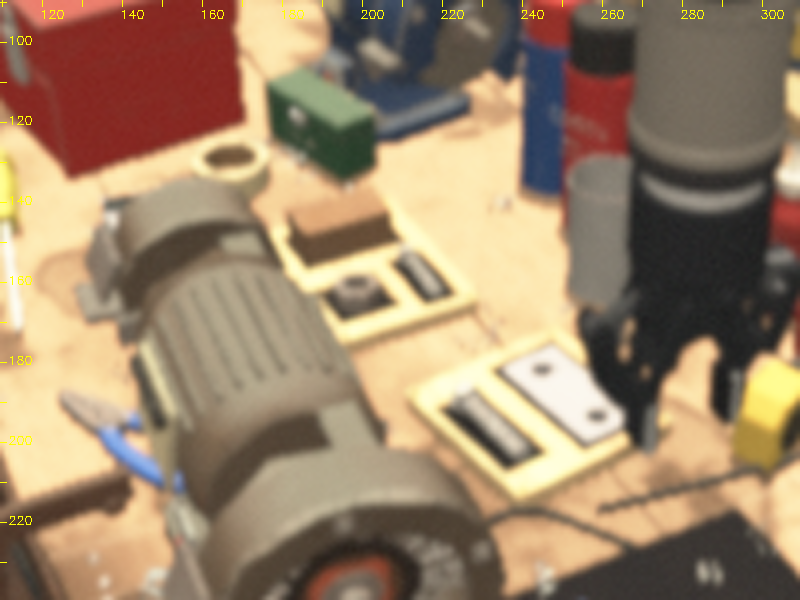

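```bash
python3 -c "
from bench import *
print(get_obs()['qvel'].round(3)); print(hand_in())"
```

```text
[-0.019 -0.01  -0.008  0.     0.001  0.     0.001]
the job is handed in; nothing more can be done
None
```

Both kits are made up and the job is handed in, at about 46 s of the 122 s allowed.

- **Foot board:** I slid the bottom anchor plate out through the mouth, re-gripping partway, and rested it on the bench to take a higher grip. I then laid it and the long bolt in their recesses.
- **Wheel board:** The wooden block, short bolt and big nut are each in their own recess. The blue look-alike was left alone.

**Last checks:**
- The final top and scene pictures show all five parts inside their recesses. The other two plates have sunk level in the magazine. The tin is upright and shows no sign of having been touched or moved, and the gripper was clear of everything.
- The block sits about 4 mm from one end of its recess, off centre. Its measured size fits a block lying on the recess floor (sides within 2 mm), and it pressed with about 17 N when set down.
- One measurement of the long bolt disagreed: an enlarged view first put its tail right at the end of the recess. Allowing for the height of the recess floor gave about 3 mm of clearance, and the later top picture shows it inside.

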